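# Take the left-hand-thread cap off the fuel-gas bench outlet

## Task

The fuel-gas outlet on the bench is to be used: first shut its valve by swinging the lever fully square across the body, then unscrew its hex cap - the one with notched corners, so it has a left-hand thread and undoes clockwise seen from above - following it gently as it climbs and lifting it off only once the thread has let go, so that the soft thread is never forced. Set the cap down gently, mouth down, in the middle of the round steel dish, and leave the oxygen outlet's cap (plain corners) and the other things on the bench alone.

Things in the scene. Friction and masses are not known exactly. Their poses are not given: they have to be found in the camera images.
- fuel_cap_center (a point): centre, half-way up, of the fuel outlet's brass cap nut: hexagon 50 mm across flats (58 over corners), 50 mm tall, about 0.2 kg, blind top, open below, a V notch in each of its six upright corners. z up; x square to one flat, a flat every 60 degrees. The flats are rough and do not slide in the fingers. Left-hand thread, soft: some 12 N of pull, push or side load is all it bears
- fuel_mouth (a point): top centre of the upright spigot (28 mm across, 140 mm above the bench) hidden under the cap. Turned clockwise from above the cap climbs, how fast is not stated, and lets go after more than a third of a turn, different each time; it stays put when released; the other way it jams. A sprung seal pushes it up (about 10 N) for the first 5 mm. Once free, lift it 45 mm to clear
- fuel_valve (a joint): fuel valve lever about the upright axis at fuel_pivot: 0 = open (lever points straight away from the capped spigot), 1.57 = shut, against a stop (lever square across the body). Grows as the lever swings anticlockwise seen from above; stiff enough (2 to 3 N at the grip) to stay where it is left
- fuel_pivot (a point): the fuel valve lever's pivot, 60 mm from the spigot's axis, at the lever's mid-height (91 mm above the bench; the brass body below it ends at 80 mm). The lever reaches 72 mm out. The outlet stands on a grey foot and a dark base plate bolted to the bench
- fuel_grip (a point): middle of the black handle sleeve on the fuel lever (46 mm long, 18.5 mm wide, 8.5 mm thick), 50 mm out from fuel_pivot; moves with the lever
- oxygen_cap_center (a point): centre of the oxygen outlet's cap: same size and brass as the fuel cap but with plain corners, on an outlet of the same shape whose lever is already across. Not to be turned
- oxygen_cap (a joint): how far the oxygen cap has been turned, anticlockwise seen from above, 0 at the start; must stay there
- dish_floor (a point): centre of the inner floor of the round steel dish, which is held to the bench: flat floor 3 mm above the bench, 62 mm in radius, flared rim 149 mm across and 20 mm high
- torch_nozzle_mid (a point): bystander: copper torch nozzle standing on end, 21 mm across, 62 mm tall; the point is its middle
- spare_nut_mid (a point): bystander: loose hex nut lying flat, 33 x 29 x 14 mm; the point is its middle
- bolt_mid (a point): bystander: loose hex bolt lying down, 80 mm long, head 30 mm wide and 26 mm high; the point is half-way along
Not all that is in view belongs to the job. There is more than one size of the part that bears fuel_cap_center; the job needs the smaller.

How it is judged:
By the outcome, as a careful person would: the job done as asked, in the order asked, and still so for the second after the job is handed in, with the robot touching nothing.
It also fails if it takes over 72 s, if anything falls off the work surface, if the arm or the gripper's body presses on something with over 40 N, if the wrist force passes 120 N, or if a joint passes its speed limit or range.

## Robot

A 6-joint arm with a two-finger parallel gripper is mounted at the origin on the work surface; the furniture and walls round the work are solid. World frame = base frame: x ahead of the robot, y to its left, z up, the work surface at z = 0. Lengths are in m, angles in rad, forces in N, time in s.
With the tool pointing down it reaches from about 0.425 to 0.95 m from the base axis. Payload 3.5 kg.
Tool frame: the origin (TCP) lies at the very end of the fingers, on their centre line; the grasp point (between the pads) lies 19 mm behind it (tcp_to_grasp is the distance from the TCP to the grasp point, in m); z points along the fingers, y is the direction in which the jaws open and shut (so a half turn about z gives the same grasp; the last joint's range is limited). The gripper opens to 85 mm and grips with 20 to 120 N. Pads are 22 mm wide; open, the fingers measure 114 mm over their backs; the gripper's body (76 mm by 85 mm) begins 54 mm behind the grasp point. The pads swing forward as they close: fully open they stand 13 mm farther back than shut.
Start: joints at [0.988, 0.286, 1.577, -0, 1.279, -0.15], TCP at [0.283, 0.613, 0.231] pointing down, gripper open.
Joint ranges: [-2.77, 2.77], [-0.9, 2.22], [0.21, 2.48], [-1.53, 4.67], [0.24, 2.81], [-2.84, 2.84]. Speed limits (rad/s): [2.79, 2.79, 3.14, 3.14, 3.14, 3.14].

## Interface

Orientations are given as a unit quaternion [x, y, z, w].
In Python, from plant import * gives the robot as it stands. The module is installed in compiled form; this text tells all that it offers.
- The arm moves only by the tool arm_command, never from a script. Its argument "steps" is a list of rows, each a list of 3 entries, a list of its own where there are three numbers: the turn, a rotation vector about the tool's x, y, z in rad, then the shift along the tool's x, y, z in m, then the gripper command: -1 is shut, 1 is fully open, values between are in proportion. A call has 1 to 12 rows; each row is the pose to reach, as a shift and turn from the pose measured when the call began, along the tool's axes at that moment; what a row does not reach only later rows make up. A row lasts 1/8 s, in which the tool goes at most 62.5 mm and 10.7 degrees, less where a joint would pass 70% of its speed; a pose out of reach is approached as far as the arm can. A call with a gripper value outside its range is refused whole. The fingers move at their own pace and stop on an object; "force" is the grip in N (left out, the last holds). Time passes only in rows, so rows that repeat a pose let the fingers close. It gives the time, the measured TCP pose, the force and the opening at its end, in the units of the state.
- get_state(): the state, without advancing time (a new reading comes with each control period).
- read_camera(name): name is "scene" or "side" or "wrist"; returns a dict with "frame" (480x640x3 uint8, red, green, blue), "vfov" (degrees; the focal length in pixels is half the picture's height over the tangent of half this angle, whatever the lens; pixels are square), "cx", "cy" (the principal point, pixels), "position" and "rotation" of the camera in the world; the wrist camera has in their place "mount" (4x4, takes a point from camera to tool coordinates, whose origin is the TCP and whose axes are the flange's). Camera axes: x right, y up, looking along -z (the intrinsics and any distortion apply to the point x, -y, -z); pixel columns grow to the right and rows downward; lengths in m; the calibration is good to about 2 mm. A picture is of the moment at which its call begins: read the wrist's pose just before it. There is no depth.
- sign_off(): hands the job in, once; it reports no verdict.
The state is a dict: "time": time; "qpos": joint angles; "dq": joint speeds; "joint_efforts": joint torques, N m; "eef_pos": TCP position; "tcp_rot": TCP orientation; "contact_force": force on the tool from outside, world axes, zero at the start; "wrist_torque": the same for the moment, N m; "opening": opening from 0.0 (shut) to 1.0 (fully open).
Only numpy, scipy, OpenCV 4.12 (cv2) and the standard library are available. Lean on these libraries where they do the work, as an engineer would, in place of code of your own. Each camera call takes 0.05 s, during which the arm holds its last target.

## Working session

There is one attempt and no reset: what is moved stays moved. The work goes in short steps, Python scripts to look and compute and a tool call to move; the robot and the scene stay as the last step left them, time stands still between calls to the robot, and variables do not carry over. Pictures are saved under pics/ and viewed, and the job is handed in when it is done.

Besides the shell and the picture viewer there is one more tool, called after ">>>" by a JSON object that holds its "api" and its "payload". arm_command: Moves the arm, as the interface text tells. Its arguments: {"type":"object","properties":{"steps":{"type":"array"},"force":{"type":"number"}},"required":["steps"]}

```bash
mkdir -p pics; ls; python3 - <<'E'
from plant import *
import cv2
s=get_state(); print(s)
for n in ["scene","side","wrist"]:
    c=read_camera(n); cv2.imwrite(f"pics/{n}0.png",c["frame"][:,:,::-1])
    print({k:v for k,v in c.items() if k!="frame"})
E
```

```text
pics
{'time': 0.0, 'qpos': array([ 9.87999807e-01,  2.87171855e-01,  1.57819567e+00,  4.07826528e-06,
        1.27858317e+00, -1.50025595e-01]), 'dq': array([-0.00021734,  0.00058949, -0.0024631 ,  0.00016354,  0.00012318,
        0.00113811]), 'joint_efforts': array([-1.68578626e-03, -4.05969822e+01, -2.92630291e+01, -2.60196894e-04,
        5.66818519e-03,  1.45449502e-05]), 'eef_pos': array([0.28270697, 0.61221748, 0.22993294]), 'tcp_rot': array([ 2.14701214e-01,  9.76679066e-01, -1.10005639e-03, -4.24226455e-04]), 'contact_force': array([ 0.6711848 ,  0.12713929, -0.16806791]), 'wrist_torque': array([-0.01783591,  0.00069268,  0.01844972]), 'opening': 1.001629917743166}
{'vfov': 48.78093781277794, 'cx': 327.4030103749004, 'cy': 240.24733063780278, 'position': array([0.16853267, 0.49285801, 0.78287425]), 'rotation': array([-0.10378948,  0.33074926,  0.88971475, -0.29705274])}
{'vfov': 50.44016083723704, 'cx': 308.92151750927434, 'cy': 234.75929105912823, 'position': array([0.45663243, 0.91058395, 0.48232172]), 'rotation': array([-0.01633832,  0.55673609,  0.829901  , -0.03228506])}
{'vfov': 63.37064855362489, 'cx': 318.46852202431523, 'cy': 238.17137922992364, 'mount': array([[-1.77430074e-04,  9.49517034e-01,  3.13715429e-01,
         8.10996663e-02],
       [ 9.99998011e-01,  7.91745110e-04, -1.83078579e-03,
        -9.68775682e-05],
       [-1.98674495e-03,  3.13714480e-01, -9.49515286e-01,
        -1.41692969e-01],
       [ 0.00000000e+00,  0.00000000e+00,  0.00000000e+00,
         1.00000000e+00]])}
```

View pics/scene0.png

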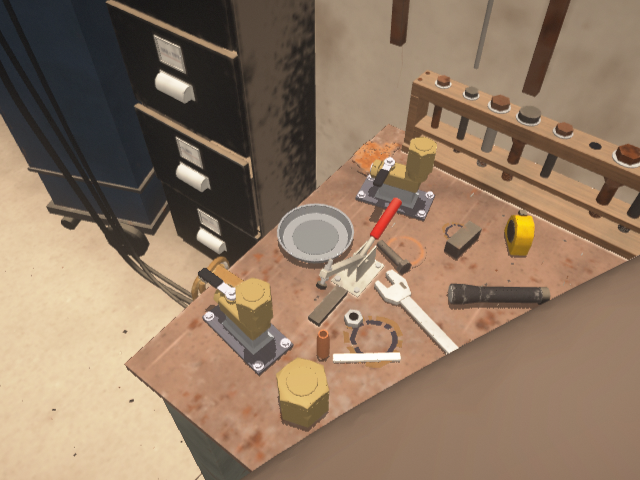

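View pics/side0.png

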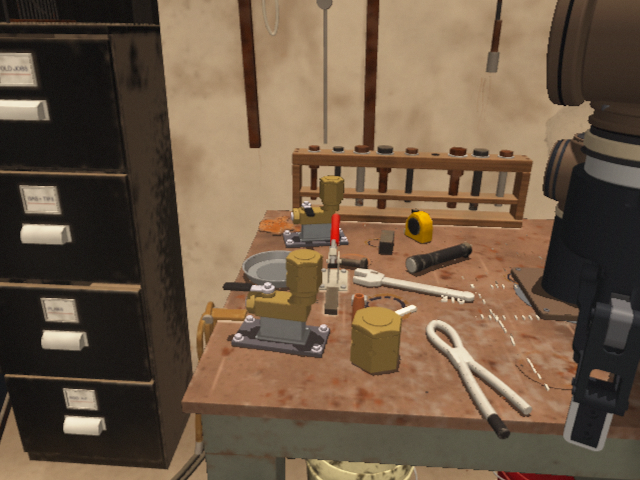

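View pics/wrist0.png

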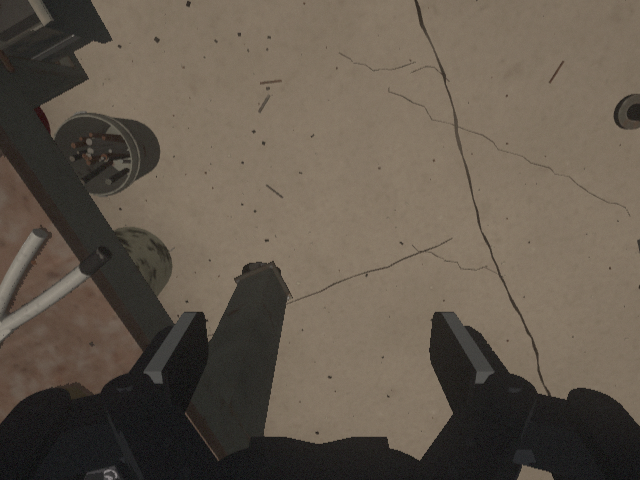

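The scene view shows two outlets. The near one has its cap at about (255,290) and its lever pointing away from the spigot; the far one has its cap at (420,155). A big loose brass hex sits at (303,393) and the dish at (316,234). I'll zoom in to check the notches.

```bash
cat > h.py <<'E'
from plant import *
import numpy as np, cv2
from scipy.spatial.transform import Rotation as R
def cam(n):
    s=get_state(); c=read_camera(n); f=240/np.tan(np.radians(c["vfov"])/2)
    if n=="wrist":
        T=np.eye(4);T[:3,:3]=R.from_quat(s["tcp_rot"]).as_matrix();T[:3,3]=s["eef_pos"]
        M=T@c["mount"]; Rm,p=M[:3,:3],M[:3,3]
    else: Rm=R.from_quat(c["rotation"]).as_matrix();p=c["position"]
    return dict(im=np.ascontiguousarray(c["frame"][:,:,::-1]),f=f,cx=c["cx"],cy=c["cy"],R=Rm,p=p)
def ray(c,u,v):
    d=c["R"]@np.array([(u-c["cx"])/c["f"],-(v-c["cy"])/c["f"],-1]); return d/np.linalg.norm(d)
def onz(c,u,v,z):
    d=ray(c,u,v); return c["p"]+d*(z-c["p"][2])/d[2]
def proj(c,P):
    q=c["R"].T@(np.array(P,float)-c["p"]); return c["cx"]+c["f"]*q[0]/-q[2], c["cy"]-c["f"]*q[1]/-q[2]
def two(c1,a,c2,b):
    d1,d2=ray(c1,*a),ray(c2,*b); A=np.c_[d1,-d2]; t=np.linalg.lstsq(A,c2["p"]-c1["p"],rcond=None)[0]
    x,y=c1["p"]+t[0]*d1,c2["p"]+t[1]*d2; return (x+y)/2,np.linalg.norm(x-y)
def zoom(im,x0,y0,x1,y1,name):
    k=min(800/(x1-x0),600/(y1-y0)); cv2.imwrite(name,cv2.resize(im[y0:y1,x0:x1],None,fx=k,fy=k,interpolation=cv2.INTER_CUBIC)); print(name,k)
E
python3 - <<'E'
import cv2
from h import zoom
a=cv2.imread("pics/scene0.png");b=cv2.imread("pics/side0.png")
zoom(a,180,250,340,370,"pics/z1.png");zoom(b,220,230,420,380,"pics/z2.png");zoom(a,270,130,450,265,"pics/z3.png")
E
```

```text
pics/z1.png 5.0
pics/z2.png 4.0
pics/z3.png 4.444444444444445
```

View pics/z1.png

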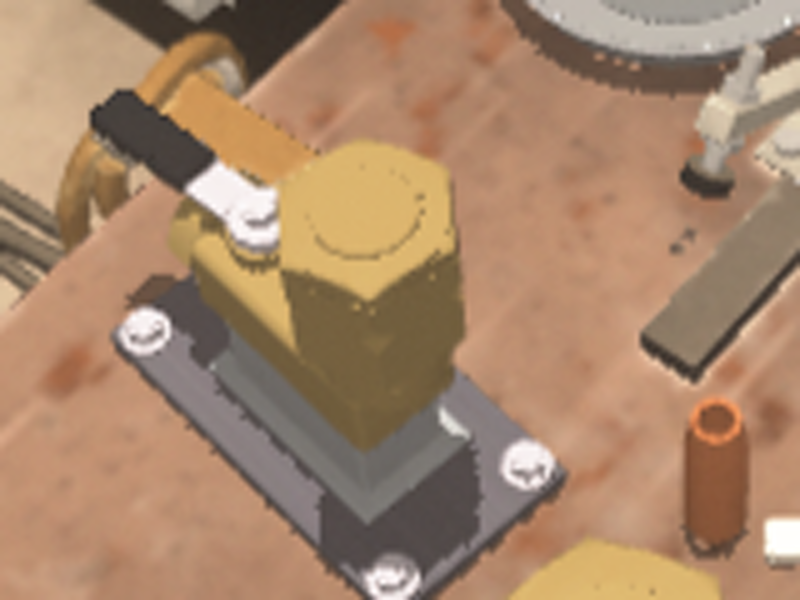

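View pics/z2.png

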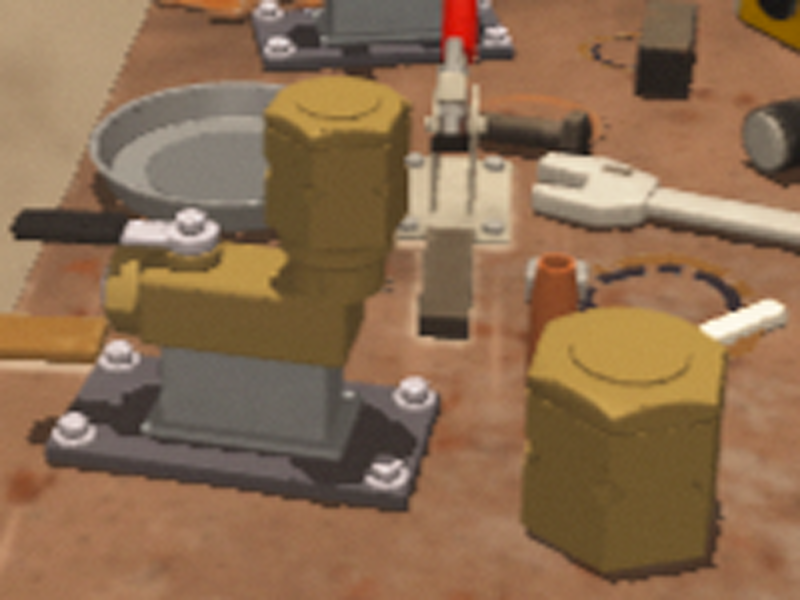

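View pics/z3.png

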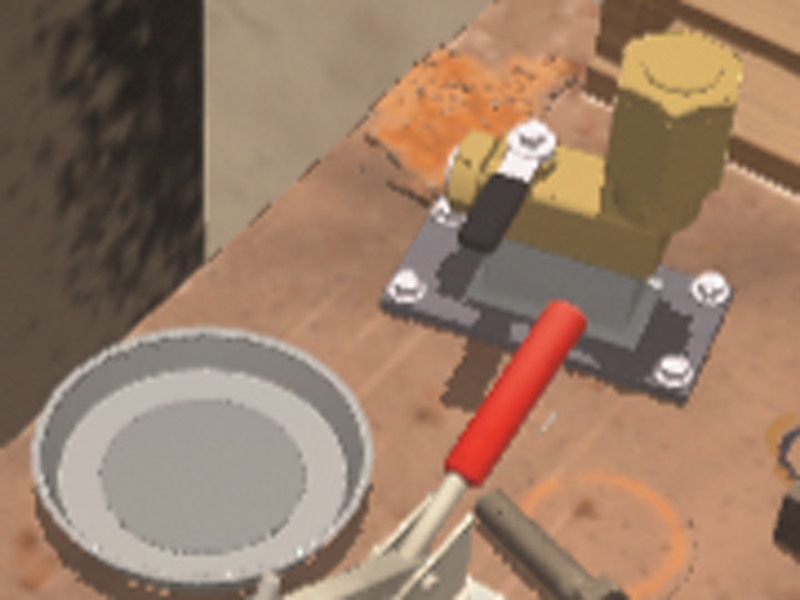

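```bash
python3 - <<'E'
from h import *
a=cam("scene");b=cam("side")
np.set_printoptions(precision=4,suppress=True)
T=lambda n,p,q:print(n,*two(a,p,b,q))
z1=lambda x,y:(180+x/5,250+y/5); z2=lambda x,y:(220+x/4,230+y/4); z3=lambda x,y:(270+x/4.444,130+y/4.444)
T("captop",z1(367,213),z2(338,103))
T("pivotbolt",z1(258,207),z2(190,216))
T("grip",z1(155,138),z2(75,226))
T("boltscrewA",z1(146,330),z2(119,352))
T("nozzle top",z1(717,418),z2(557,262))
print("pivot@.099",onz(a,*z1(258,207),.1),onz(b,*z2(190,216),.1))
for z in(.003,.02): print("dish",z,onz(a,*z3(204,477),z),onz(b,*z2(255,165),z))
print("rim c",onz(a,*z3(203,455),.02))
print("big nut top",onz(a,303,376,.07))
for P in ([1,0,0],): pass
E
```

```text
captop [0.5107 0.2004 0.1544] 0.0023482684924695145
pivotbolt [0.57   0.1933 0.0988] 0.0030717132663403636
grip [0.6183 0.1908 0.0914] 0.0008139237291961318
boltscrewA [0.592  0.2311 0.0567] 0.006431905420120368
nozzle top [0.4219 0.1495 0.0614] 0.0015010138264544496
pivot@.099 [0.5676 0.1945 0.1   ] [0.5712 0.1937 0.1   ]
dish 0.003 [ 0.5821 -0.0405  0.003 ] [ 0.5746 -0.048   0.003 ]
dish 0.02 [ 0.5731 -0.0288  0.02  ] [ 0.5704 -0.014   0.02  ]
rim c [ 0.5811 -0.0386  0.02  ]
big nut top [0.3994 0.2281 0.07  ]
```

```bash
cat >> h.py <<'E'
np.set_printoptions(precision=4,suppress=True)
def go(P,yaw,s=None):
    """yaw deg = world direction of tool x, tool pointing straight down"""
    s=s or get_state(); R0=R.from_quat(s["tcp_rot"]); y=np.radians(yaw)
    M=np.array([[np.cos(y),np.sin(y),0],[np.sin(y),-np.cos(y),0],[0,0,-1]])
    rv=(R0.inv()*R.from_matrix(M)).as_rotvec(); sh=R0.inv().apply(np.array(P)-s["eef_pos"])
    print([list(map(float,np.round(rv,3))),list(map(float,np.round(sh,4)))])
def st():
    s=get_state(); x=R.from_quat(s["tcp_rot"]).as_matrix()
    print("t %.2f"%s["time"],"tcp",s["eef_pos"],"yaw %.1f"%np.degrees(np.arctan2(x[1,0],x[0,0])),"z",x[:,2],"F",s["contact_force"],"M",s["wrist_torque"],"op %.3f"%s["opening"],"q",s["qpos"])
E
python3 - <<'E'
from h import *
st(); go([.60,.192,.26],175)
E
```

```text
t 0.25 tcp [0.2829 0.6125 0.2306] yaw 155.2 z [-0.0007 -0.001  -1.    ] F [-0.439  -0.8303 -0.4602] M [0.0282 0.0491 0.0151] op 1.003 q [ 0.988   0.2868  1.5774 -0.      1.2786 -0.15  ]
[[-0.001, -0.0, -0.346], [-0.4642, -0.2488, -0.0292]]
```

>>> {"api": "arm_command", "payload": {"steps": [[[0,0,-0.346],[-0.464,-0.249,-0.029],-0.2],[[0,0,-0.346],[-0.464,-0.249,-0.029],-0.2],[[0,0,-0.346],[-0.464,-0.249,-0.029],-0.2],[[0,0,-0.346],[-0.464,-0.249,-0.029],-0.2],[[0,0,-0.346],[-0.464,-0.249,-0.029],-0.2],[[0,0,-0.346],[-0.464,-0.249,-0.029],-0.2],[[0,0,-0.346],[-0.464,-0.249,-0.029],-0.2],[[0,0,-0.346],[-0.464,-0.249,-0.029],-0.2],[[0,0,-0.346],[-0.464,-0.249,-0.029],-0.2],[[0,0,-0.346],[-0.464,-0.249,-0.029],-0.2],[[0,0,-0.346],[-0.464,-0.249,-0.029],-0.2]], "force": 40}}

```text
time: 1.62
eef_pos: [0.5992, 0.1924, 0.2596]
tcp_rot: [0.043, 0.999, -0.0, -0.001]
contact_force: [-0.3, -0.9, 0.5]
opening: 0.403
```

```bash
python3 - <<'E'
from h import *
st(); c=cam("wrist"); cv2.imwrite("pics/w1.png",c["im"])
import pickle; pickle.dump(c,open("w1.pkl","wb"))
E
```

```text
t 1.62 tcp [0.5992 0.1924 0.2596] yaw 175.0 z [-0.0015 -0.0006 -1.    ] F [-0.2818 -0.9018  0.5009] M [-0.0341  0.0026 -0.0255] op 0.403 q [ 0.1499  0.1677  1.6652 -0.0004  1.3103 -1.3343]
```

View pics/w1.png

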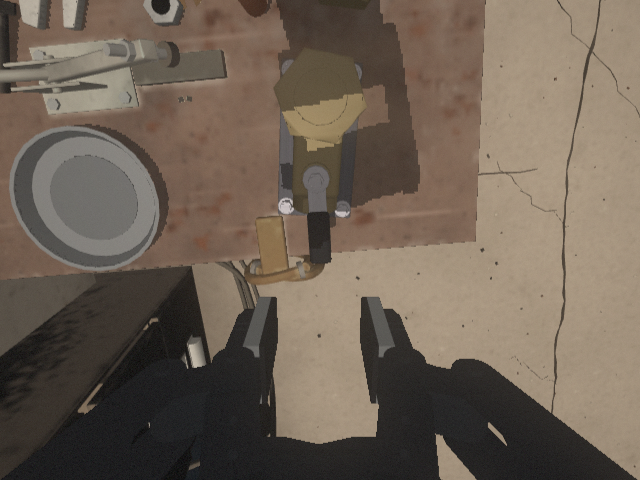

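The wrist view shows the fuel outlet with its cap at about (320,95), the pivot at (316,178), the sleeve at (319,237) and the dish at (85,198). I'll zoom in to measure.

```bash
python3 - <<'E'
from h import *
a=cv2.imread("pics/w1.png"); zoom(a,250,30,410,150,"pics/z4.png"); zoom(a,240,150,400,270,"pics/z5.png"); zoom(a,0,110,200,260,"pics/z6.png")
E
```

```text
pics/z4.png 5.0
pics/z5.png 5.0
pics/z6.png 4.0
```

View pics/z4.png

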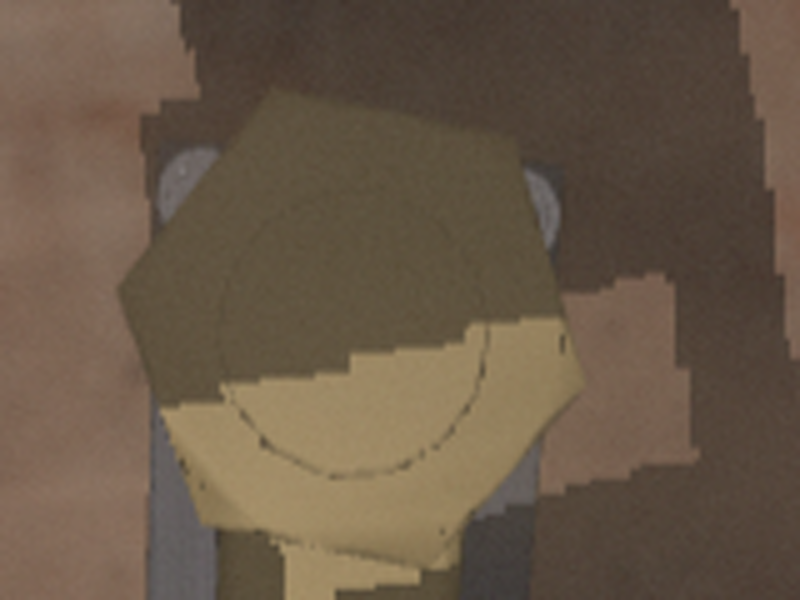

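View pics/z5.png

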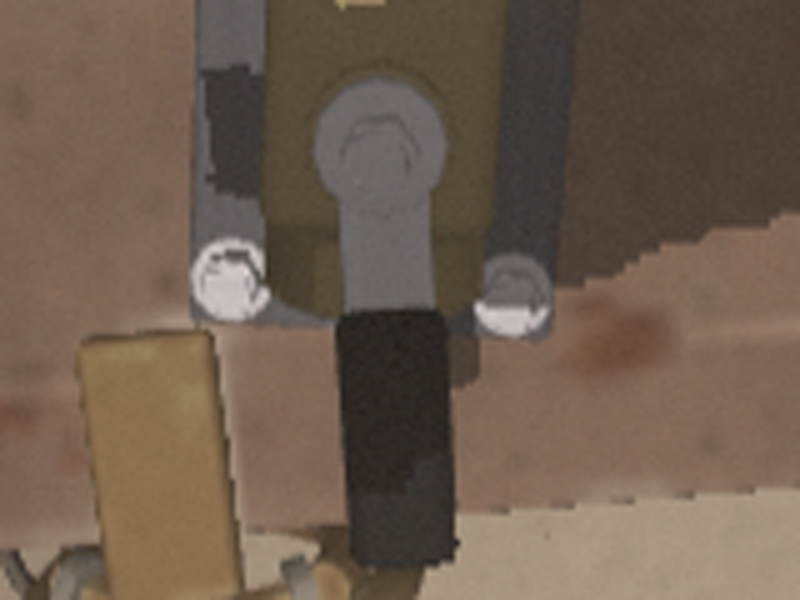

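View pics/z6.png

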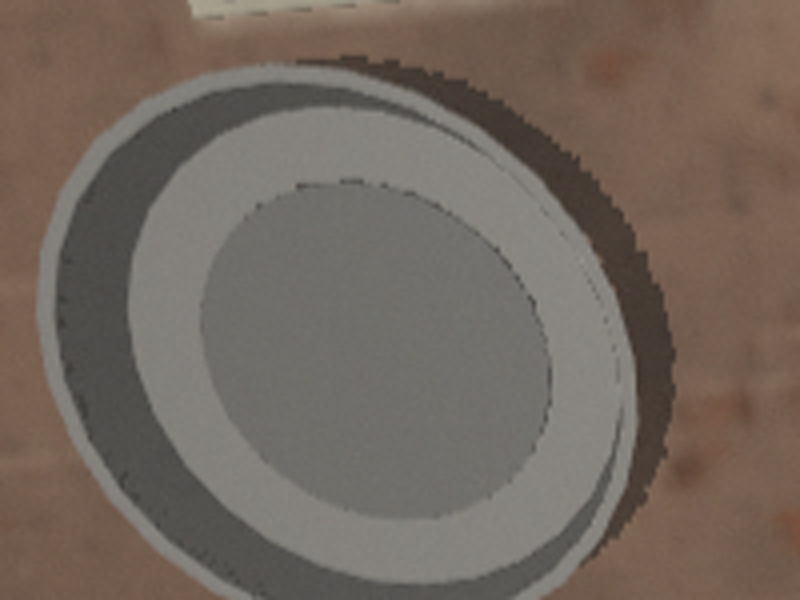

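```bash
python3 - <<'E'
from h import *
import pickle
c=pickle.load(open("w1.pkl","rb"))
z4=lambda x,y:(250+x/5,30+y/5); z5=lambda x,y:(240+x/5,150+y/5); z6=lambda x,y:(x/4,110+y/4)
for z in (.150,.154):
    P=np.array([onz(c,*z4(*p),z)[:2] for p in [(275,88),(520,135),(583,380),(435,568),(205,525),(120,290)]])
    m=P.mean(0); d=P-m; print(z,m,np.linalg.norm(d,axis=1),np.degrees(np.arctan2(d[:,1],d[:,0]))%60)
print("circ",onz(c,*z4(354,333),.1545))
E=[[(205+0,320)],]
for z in(.1,): print("pivot bolt",onz(c,*z5(380,147),z))
a=onz(c,*z5(393,315),.095);b=onz(c,*z5(403,565),.095); print("sleeve",a,b,np.degrees(np.arctan2(*(b-a)[1::-1])))
print("body edge L/R",[onz(c,*z5(*p),.08) for p in [(265,70),(265,220),(505,70),(495,225)]])
print("dish floor",onz(c,*z6(376,350),.003))
im=cv2.imread("pics/w1.png")[110:260,0:200]
P=np.array([(200,320),(350,183),(550,370),(420,518),(250,210),(480,235),(530,440),(255,430)])
e=cv2.fitEllipse(P.astype(np.float32)); print(e, onz(c,*z6(*e[0]),.003))
# outer rim by mean
rim=[onz(c,*z6(*p),.02)[:2] for p in [(40,290),(290,65),(637,400),(130,160),(520,160)]]
rim=np.array(rim);A=np.c_[2*rim,np.ones(5)];s=np.linalg.lstsq(A,(rim**2).sum(1),rcond=None)[0];print("rim",s[:2],np.sqrt(s[2]+s[0]**2+s[1]**2))
E
```

```text
0.15 [0.5114 0.2022] [0.029  0.0295 0.0282 0.0293 0.0292 0.029 ] [14.3683 14.2046 14.6764 14.975  14.7167 14.68  ]
0.154 [0.5115 0.2022] [0.0285 0.029  0.0278 0.0288 0.0287 0.0286] [14.3683 14.2046 14.6764 14.975  14.7167 14.68  ]
circ [0.5112 0.2019 0.1545]
pivot bolt [0.5695 0.1936 0.1   ]
sleeve [0.5978 0.1932 0.095 ] [0.6414 0.1911 0.095 ] -2.739660807578621
body edge L/R [array([0.5586, 0.1756, 0.08  ]), array([0.5834, 0.1729, 0.08  ]), array([0.562 , 0.2147, 0.08  ]), array([0.5876, 0.2113, 0.08  ])]
dish floor [ 0.5846 -0.0405  0.003 ]
((376.2618408203125, 346.7386779785156), (300.8815612792969, 374.0087585449219), 130.61495971679688) [ 0.5838 -0.0402  0.003 ]
rim [ 0.5871 -0.0387] 0.07240975243779221
```

```bash
python3 - <<'E'
from h import *
pv=np.array([.57,.194]); u=lambda a:np.array([np.cos(np.radians(a)),np.sin(np.radians(a))])
p=pv+.064*u(-2.5); print(p); go([*p,.16],177.5); go([*p,.078],177.5)
E
```

```text
[0.6339 0.1912]
[[-0.001, -0.001, -0.042], [-0.0351, 0.0014, 0.0996]]
[[-0.001, -0.001, -0.042], [-0.0352, 0.0015, 0.1816]]
```

>>> {"api": "arm_command", "payload": {"steps": [[[0,0,-0.042],[-0.035,0.0015,0.0],-0.2],[[0,0,-0.042],[-0.035,0.0015,0.05],-0.2],[[0,0,-0.042],[-0.035,0.0015,0.1],-0.2],[[0,0,-0.042],[-0.035,0.0015,0.14],-0.2],[[0,0,-0.042],[-0.035,0.0015,0.165],-0.2],[[0,0,-0.042],[-0.035,0.0015,0.182],-0.2],[[0,0,-0.042],[-0.035,0.0015,0.182],-0.43],[[0,0,-0.042],[-0.035,0.0015,0.182],-0.43]]}}

```text
time: 2.68
eef_pos: [0.6346, 0.1918, 0.0792]
tcp_rot: [0.022, 1.0, -0.0, 0.001]
contact_force: [0.3, -0.3, 0.2]
opening: 0.287
```

```bash
python3 - <<'E'
from h import *
st(); c=cam("wrist"); cv2.imwrite("pics/w2.png",c["im"])
c=cam("side"); zoom(c["im"],180,180,380,330,"pics/s2.png")
pv=np.array([.57,.194]); u=lambda a:np.array([np.cos(np.radians(a)),np.sin(np.radians(a))])
for a in range(7,88,10): go([*(pv+.064*u(a)),.078],180+a)
E
```

```text
t 2.67 tcp [0.6346 0.1918 0.0792] yaw 177.5 z [ 0.0012 -0.0003 -1.    ] F [ 0.2546 -0.2853  0.2242] M [-0.0124  0.0053 -0.0268] op 0.287 q [ 0.1408  0.4137  1.7085 -0.0005  1.0182 -1.3866]
pics/s2.png 4.0
[[-0.0, 0.002, -0.166], [0.0018, 0.0102, 0.0015]]
[[-0.0, 0.002, -0.34], [0.0046, 0.021, 0.0015]]
[[-0.001, 0.002, -0.515], [0.0092, 0.0311, 0.0015]]
[[-0.001, 0.002, -0.689], [0.0155, 0.0403, 0.0015]]
[[-0.001, 0.002, -0.864], [0.0233, 0.0483, 0.0015]]
[[-0.001, 0.002, -1.038], [0.0324, 0.0548, 0.0015]]
[[-0.001, 0.002, -1.213], [0.0425, 0.0596, 0.0014]]
[[-0.001, 0.001, -1.387], [0.0532, 0.0626, 0.0014]]
[[-0.002, 0.001, -1.562], [0.0643, 0.0636, 0.0014]]
```

View pics/w2.png

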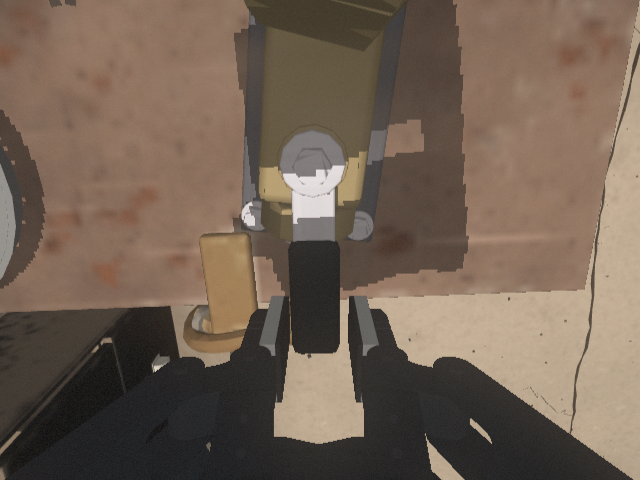

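View pics/s2.png

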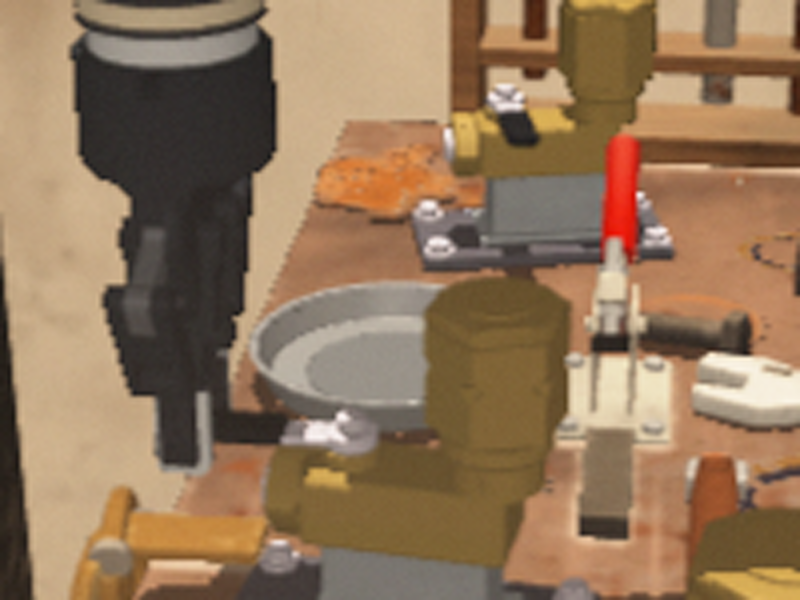

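The fingers straddle the sleeve with even gaps, from (280,330) to (365,330). I'll swing the lever now.

>>> {"api": "arm_command", "payload": {"steps": [[[0,0,-0.166],[0.002,0.01,0.001],-0.43],[[0,0,-0.34],[0.005,0.021,0.001],-0.43],[[0,0,-0.515],[0.009,0.031,0.001],-0.43],[[0,0,-0.689],[0.0155,0.04,0.001],-0.43],[[0,0,-0.864],[0.023,0.048,0.001],-0.43],[[0,0,-1.038],[0.032,0.055,0.001],-0.43],[[0,0,-1.213],[0.0425,0.0595,0.001],-0.43],[[0,0,-1.3],[0.048,0.0615,0.001],-0.43],[[0,0,-1.387],[0.053,0.0625,0.001],-0.43],[[0,0,-1.387],[0.053,0.0625,0.001],-0.43]]}}

```text
time: 4.03
eef_pos: [0.5852, 0.2564, 0.0798]
tcp_rot: [-0.622, 0.783, -0.001, 0.002]
contact_force: [0.1, 0.2, -0.3]
opening: 0.283
```

```bash
python3 - <<'E'
from h import *
st(); c=cam("wrist"); cv2.imwrite("pics/w3.png",c["im"])
pv=np.array([.57,.194]); u=lambda a:np.array([np.cos(np.radians(a)),np.sin(np.radians(a))])
for a in range(79,94,2): go([*(pv+.064*u(a)),.078],180+min(a,83))
E
```

```text
t 4.03 tcp [0.5852 0.2564 0.0798] yaw -103.1 z [ 0.0039  0.0004 -1.    ] F [ 0.1146  0.1723 -0.309 ] M [ 0.0021 -0.0023  0.0357] op 0.283 q [ 0.2546  0.3653  1.7728 -0.0008  0.9996 -2.6583]
[[-0.003, 0.001, -0.037], [0.0003, 0.003, 0.0015]]
[[-0.003, 0.001, -0.072], [0.0004, 0.0053, 0.0015]]
[[-0.003, 0.001, -0.107], [0.0006, 0.0075, 0.0015]]
[[-0.003, 0.001, -0.107], [0.0009, 0.0097, 0.0015]]
[[-0.003, 0.001, -0.107], [0.0013, 0.0119, 0.0015]]
[[-0.003, 0.001, -0.107], [0.0017, 0.0141, 0.0015]]
[[-0.003, 0.001, -0.107], [0.0022, 0.0163, 0.0015]]
[[-0.003, 0.001, -0.107], [0.0028, 0.0184, 0.0015]]
```

View pics/w3.png

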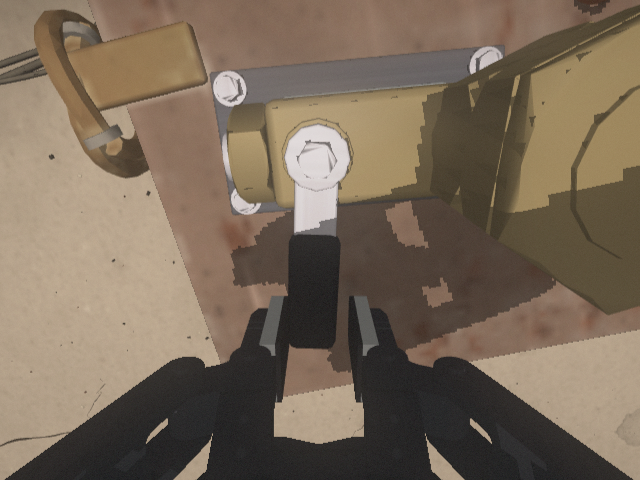

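>>> {"api": "arm_command", "payload": {"steps": [[[0,0,-0.05],[0.0,0.004,0.001],-0.43],[[0,0,-0.09],[0.0005,0.0075,0.001],-0.43],[[0,0,-0.09],[0.001,0.01,0.001],-0.43],[[0,0,-0.09],[0.001,0.01,0.001],-0.43]]}}

```text
time: 4.58
eef_pos: [0.5772, 0.2581, 0.0795]
tcp_rot: [-0.656, 0.755, -0.002, 0.004]
contact_force: [4.3, 0.7, -1.2]
opening: 0.286
```

```bash
python3 - <<'E'
from h import *
st()
E
```

```text
t 4.58 tcp [0.5772 0.2581 0.0795] yaw -98.1 z [ 0.009   0.0018 -1.    ] F [ 4.2784  0.7269 -1.2248] M [ 0.1918 -0.7226  0.075 ] op 0.286 q [ 0.2604  0.3502  1.7934 -0.0007  0.9888 -2.7403]
```

>>> {"api": "arm_command", "payload": {"steps": [[[0,0,0],[0.0,0.002,0.0],-0.43],[[0,0,0],[0.0,0.004,0.0],-0.43],[[0,0,0],[0.0,0.004,0.0],-0.43]]}}

```text
time: 4.95
eef_pos: [0.5771, 0.2582, 0.0798]
tcp_rot: [-0.655, 0.755, -0.005, 0.008]
contact_force: [11.2, -0.2, -8.3]
opening: 0.287
```

```bash
python3 - <<'E'
from h import *
st(); c=cam("wrist"); cv2.imwrite("pics/w4.png",c["im"])
E
```

```text
t 4.95 tcp [0.5771 0.2582 0.0798] yaw -98.1 z [ 0.0194  0.0024 -0.9998] F [11.2385 -0.2296 -8.29  ] M [-0.042  -1.6859  0.0332] op 0.287 q [ 0.2614  0.345   1.7997 -0.0032  0.9775 -2.7364]
```

View pics/w4.png

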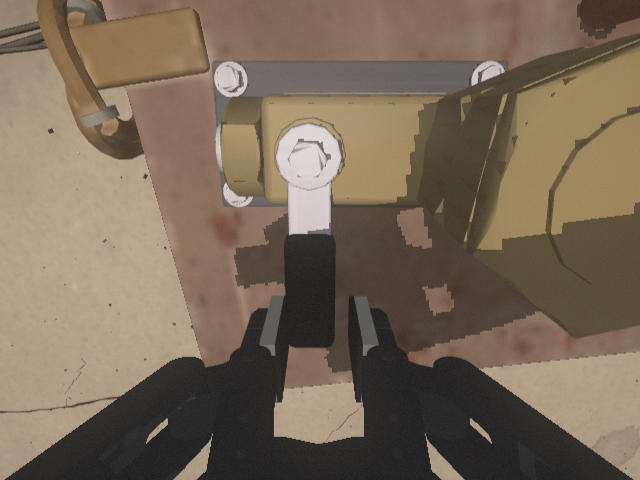

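```bash
python3 - <<'E'
from h import *
c=cam("wrist"); zoom(c["im"],200,80,440,260,"pics/z7.png")
a=onz(c,309.5,157,.0985); b=onz(c,309.5,345,.095);d=b-a; print(a,b,np.degrees(np.arctan2(d[1],d[0])))
a=onz(c,311,237,.095);d=b-a; print(np.degrees(np.arctan2(d[1],d[0])))
cap=np.array([.5113,.2021]);d=np.array([.57,.194])-cap; print(np.degrees(np.arctan2(d[1],d[0])),np.linalg.norm(d))
for p,q,z in [((214,62),(500,60),.012),((268,97),(420,95),.08),((275,206),(420,204),.08)]:
    d=onz(c,*q,z)-onz(c,*p,z); print(np.degrees(np.arctan2(d[1],d[0])))
E
```

```text
pics/z7.png 3.3333333333333335
[0.5697 0.192  0.0985] [0.5803 0.2617 0.095 ] 81.30277426123483
80.7351589722732
-7.85661622348912 0.05925622330186085
172.10066321652815
172.52637228971392
172.9219263183065
```

View pics/z7.png

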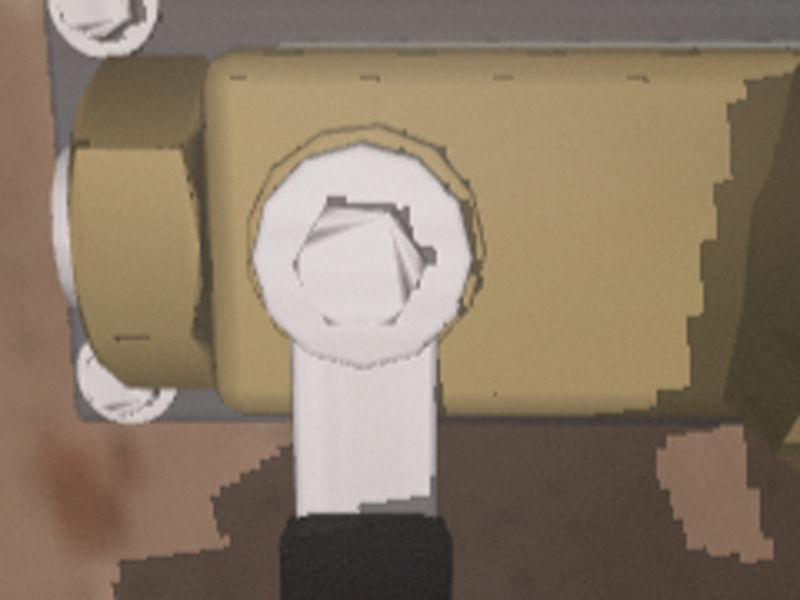

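Lever measures about 89° from the body line, and 11 N of push doesn't move it, so it is at the stop. I'll back off, rise, and hover over the fuel cap.

```bash
python3 - <<'E'
from h import *
go([.5771,.2582,.22],-98.1); go([.5113,.2021,.22],254.6)
E
```

```text
[[-0.019, 0.005, -0.001], [-0.0008, -0.0026, -0.1402]]
[[-0.018, 0.006, 0.127], [0.0641, 0.0546, -0.1416]]
```

>>> {"api": "arm_command", "payload": {"steps": [[[-0.018,0.006,0],[0.0,-0.002,0.0],-0.43],[[-0.018,0.006,0],[0.0,-0.002,0.0],-0.3],[[-0.018,0.006,0],[0.0,-0.002,-0.04],-0.3],[[-0.018,0.006,0],[0.0,-0.002,-0.09],-0.3],[[-0.018,0.006,0.0],[0.0,-0.002,-0.142],-0.3],[[-0.018,0.006,0.127],[0.064,0.0545,-0.142],0.55],[[-0.018,0.006,0.127],[0.064,0.0545,-0.142],0.55],[[-0.018,0.006,0.127],[0.064,0.0545,-0.142],0.55],[[-0.018,0.006,0.127],[0.064,0.0545,-0.142],0.55]]}}

```text
time: 6.18
eef_pos: [0.5118, 0.2026, 0.2208]
tcp_rot: [-0.606, 0.796, -0.0, 0.001]
contact_force: [0.7, 0.1, -0.7]
opening: 0.772
```

```bash
python3 - <<'E'
from h import *
st(); c=cam("wrist"); cv2.imwrite("pics/w5.png",c["im"])
c=cam("side"); zoom(c["im"],180,180,380,330,"pics/s5.png")
c=cam("scene"); zoom(c["im"],160,210,360,360,"pics/c5.png")
E
```

```text
t 6.17 tcp [0.5118 0.2026 0.2208] yaw -105.4 z [ 0.0009  0.0007 -1.    ] F [ 0.7028  0.0991 -0.6881] M [-0.0493 -0.007  -0.02  ] op 0.772 q [ 0.1924  0.0205  1.8955  0.0005  1.2245 -2.6802]
pics/s5.png 4.0
pics/c5.png 4.0
```

View pics/w5.png

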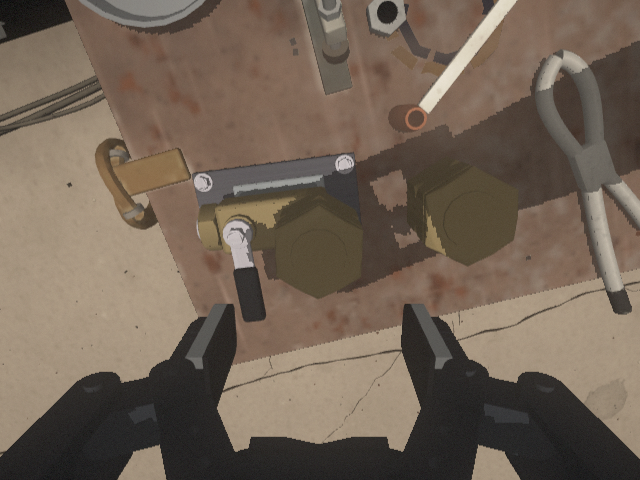

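View pics/s5.png

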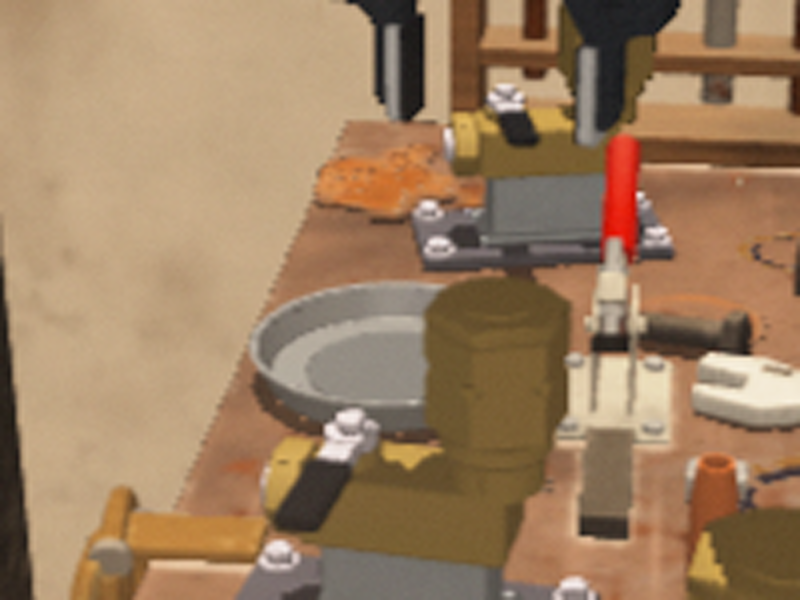

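View pics/c5.png

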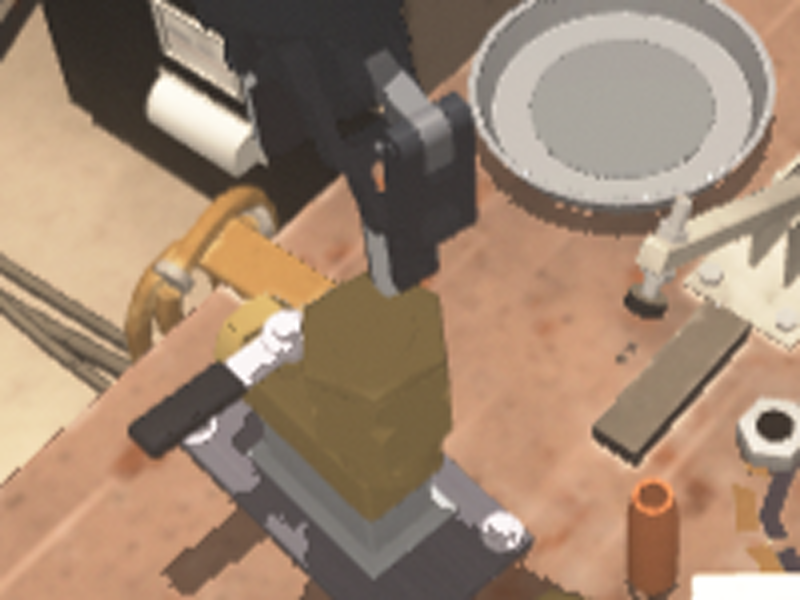

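```bash
python3 - <<'E'
from h import *
a=cv2.imread("pics/w5.png"); zoom(a,250,180,390,310,"pics/z8.png")
E
```

```text
pics/z8.png 4.615384615384615
```

View pics/z8.png

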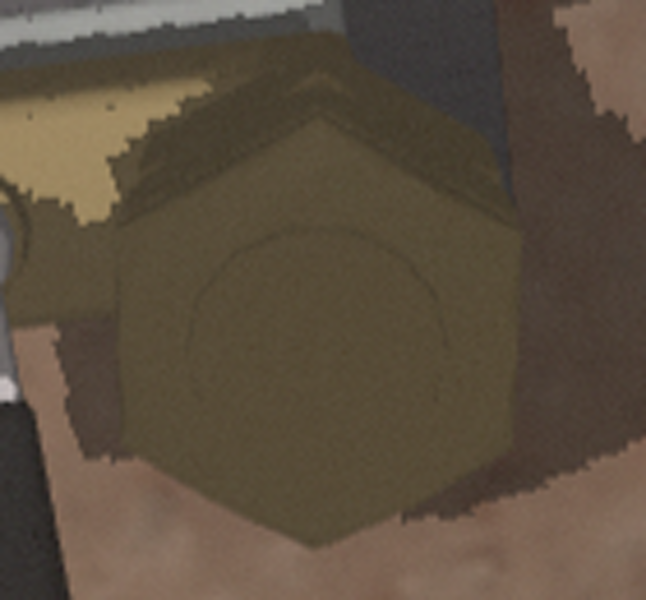

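```bash
python3 - <<'E'
from h import *
c=cam("wrist"); st()
z=lambda x,y:(250+x/4.6154,180+y/4.6154)
P=np.array([onz(c,*z(*p),.152)[:2] for p in [(318,118),(522,232),(512,440),(315,548),(122,450),(115,228)]])
m=P.mean(0); d=P-m; print(m,np.linalg.norm(d,axis=1),np.degrees(np.arctan2(d[:,1],d[:,0]))%60)
print(onz(c,*z(318,350),.1545))
go([.5113,.2021,.112],254.6)
go([.5117,.2022,.112],254.6)
E
```

```text
t 6.38 tcp [0.5119 0.2027 0.2203] yaw -105.4 z [ 0.      0.0003 -1.    ] F [-0.7349 -0.1328  0.366 ] M [-0.0024  0.0614 -0.0121] op 0.773 q [ 0.1925  0.0218  1.8952  0.0003  1.2246 -2.6805]
[0.5111 0.2017] [0.0285 0.0288 0.0283 0.0289 0.0291 0.0288] [14.4248 14.0808 15.9282 14.0186 15.5581 13.9061]
[0.5111 0.202  0.1545]
[[0.0, 0.0, 0.0], [0.0007, 0.0004, 0.1083]]
[[0.0, 0.0, 0.0], [0.0005, 0.0001, 0.1083]]
```

>>> {"api": "arm_command", "payload": {"steps": [[[0,0,0],[0.0007,0.0004,0.04],0.55],[[0,0,0],[0.0007,0.0004,0.08],0.55],[[0,0,0],[0.0007,0.0004,0.1],0.55],[[0,0,0],[0.0007,0.0004,0.108],0.55],[[0,0,0],[0.0007,0.0004,0.108],0.55]]}}

```text
time: 7.0
eef_pos: [0.5116, 0.2023, 0.1122]
tcp_rot: [-0.606, 0.795, 0.0, -0.0]
contact_force: [0.3, -0.9, 0.9]
opening: 0.776
```

```bash
python3 - <<'E'
from h import *
st(); go([.5112,.202,.112],254.6); c=cam("side"); zoom(c["im"],200,180,400,330,"pics/s6.png"); c=cam("wrist"); cv2.imwrite("pics/w6.png",c["im"])
E
```

```text
t 7.00 tcp [0.5116 0.2023 0.1122] yaw -105.4 z [-0.0004  0.0002 -1.    ] F [ 0.2945 -0.8557  0.9472] M [ 0.0003  0.0385 -0.0309] op 0.776 q [ 0.1919  0.1446  1.9771  0.0004  1.0203 -2.6813]
[[0.0, 0.0, 0.0], [0.0004, 0.0003, 0.0002]]
pics/s6.png 4.0
```

View pics/s6.png

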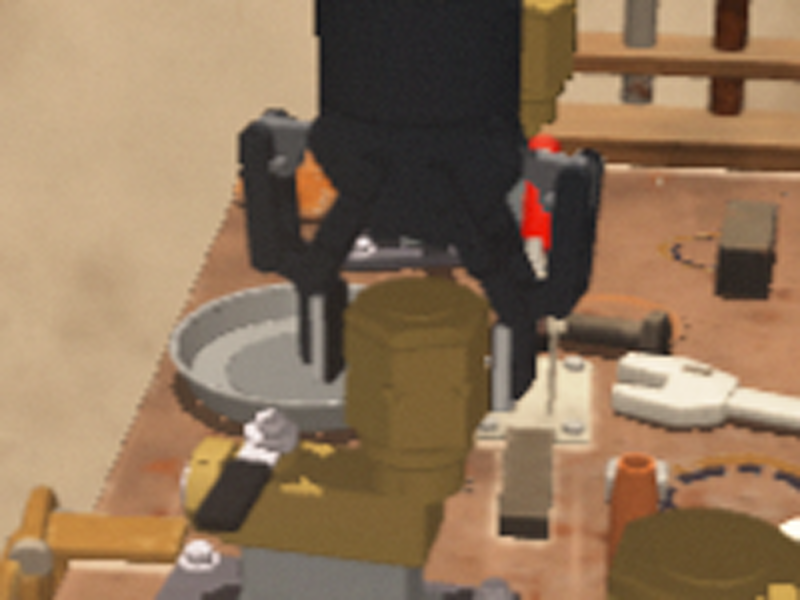

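View pics/w6.png

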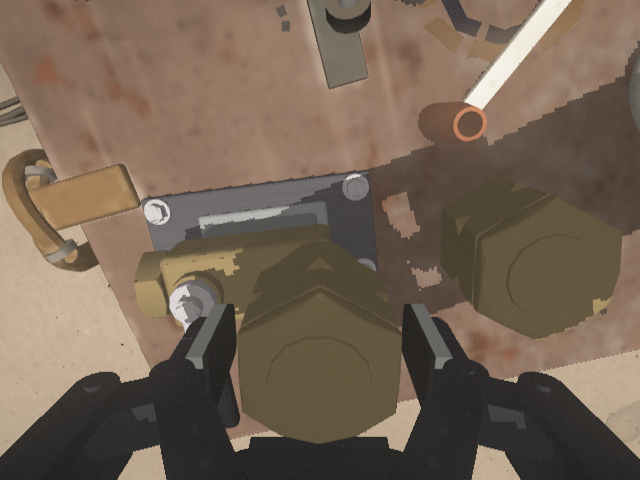

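The fingers sit evenly on either side of the cap, at (220,330) and (420,330). I'll close gently.

>>> {"api": "arm_command", "payload": {"steps": [[[0,0,0],[0.0004,0.0003,0.0],0.3],[[0,0,0],[0.0004,0.0003,0.0],0.2],[[0,0,0],[0.0004,0.0003,0.0],0.1],[[0,0,0],[0.0004,0.0003,0.0],-0.1]], "force": 30}}

```text
time: 7.6
eef_pos: [0.5122, 0.2023, 0.1145]
tcp_rot: [-0.606, 0.795, -0.0, 0.001]
contact_force: [-2.5, 0.6, 5.6]
opening: 0.575
```

```bash
python3 - <<'E'
from h import *
st()
E
```

```text
t 7.60 tcp [0.5122 0.2023 0.1145] yaw -105.4 z [ 0.0028  0.0011 -1.    ] F [-2.5127  0.5656  5.584 ] M [0.0688 0.4648 0.0029] op 0.575 q [ 0.1916  0.1409  1.9763  0.0007  1.0214 -2.6817]
```

>>> {"api": "arm_command", "payload": {"steps": [[[0,0,0],[0,0,0.0],-0.3],[[0,0,0],[0,0,0.0],-0.3]]}}

```text
time: 7.85
eef_pos: [0.5122, 0.2023, 0.1146]
tcp_rot: [-0.606, 0.795, -0.0, 0.001]
contact_force: [-2.2, 0.1, 2.7]
opening: 0.58
```

```bash
python3 - <<'E'
from h import *
st(); go([.5114,.202,.114],254.6)
E
```

```text
t 7.85 tcp [0.5122 0.2023 0.1146] yaw -105.4 z [ 0.0027  0.0011 -1.    ] F [-2.2015  0.0926  2.6908] M [0.049  0.3287 0.0118] op 0.580 q [ 0.1915  0.1407  1.9764  0.0007  1.0217 -2.6817]
[[-0.002, 0.002, 0.0], [0.0005, 0.0007, 0.0006]]
```

>>> {"api": "arm_command", "payload": {"steps": [[[-0.002,0.002,0],[0.0003,0.0007,-0.001],-0.3],[[-0.002,0.002,0],[0.0003,0.0007,-0.001],-0.3]]}}

```text
time: 8.1
eef_pos: [0.5121, 0.2022, 0.115]
tcp_rot: [-0.606, 0.796, -0.001, 0.001]
contact_force: [4.9, 1.8, -5.4]
opening: 0.581
```

```bash
python3 - <<'E'
from h import *
st()
E
```

```text
t 8.10 tcp [0.5121 0.2022 0.115 ] yaw -105.4 z [ 0.0023  0.0003 -1.    ] F [ 4.9122  1.7654 -5.3521] M [ 0.2985 -0.567  -0.0269] op 0.581 q [ 0.1919  0.1403  1.976  -0.0002  1.023  -2.6807]
```

>>> {"api": "arm_command", "payload": {"steps": [[[0,0,0],[0,0,0.0],-0.3],[[0,0,0],[0,0,0.0],-0.3]]}}

```text
time: 8.35
eef_pos: [0.5121, 0.2023, 0.1149]
tcp_rot: [-0.606, 0.796, -0.001, 0.001]
contact_force: [3.0, 1.1, -1.5]
opening: 0.583
```

```bash
python3 - <<'E'
from h import *
st()
E
```

```text
t 8.35 tcp [0.5121 0.2023 0.1149] yaw -105.4 z [ 0.0022  0.0003 -1.    ] F [ 3.0099  1.1479 -1.4961] M [ 0.2231 -0.2646 -0.0301] op 0.583 q [ 0.1919  0.1405  1.976  -0.0001  1.0229 -2.6807]
```

>>> {"api": "arm_command", "payload": {"steps": [[[0,0,0.06],[0,-0.0002,0.0],-0.3],[[0,0,0.12],[0,-0.0002,-0.0001],-0.3],[[0,0,0.18],[0,-0.0002,-0.0001],-0.3],[[0,0,0.26],[0,-0.0002,-0.0002],-0.3]]}}

```text
time: 8.85
eef_pos: [0.5121, 0.2019, 0.1155]
tcp_rot: [-0.497, 0.868, -0.001, 0.001]
contact_force: [1.0, -0.2, 0.5]
opening: 0.585
```

```bash
python3 - <<'E'
from h import *
st()
E
```

```text
t 8.85 tcp [0.5121 0.2019 0.1155] yaw -120.4 z [ 0.0017 -0.0007 -1.    ] F [ 1.011  -0.1972  0.4615] M [ 0.0239 -0.0467  0.0664] op 0.585 q [ 0.1917  0.14    1.9754 -0.0012  1.0247 -2.4188]
```

>>> {"api": "arm_command", "payload": {"steps": [[[0,0,0.07],[0,0,-0.0001],-0.3],[[0,0,0.14],[0,0,-0.0002],-0.3],[[0,0,0.2],[0,0,-0.0003],-0.3],[[0,0,0.26],[0,0,-0.0005],-0.3]]}}

```text
time: 9.35
eef_pos: [0.5117, 0.2015, 0.116]
tcp_rot: [-0.38, 0.925, -0.001, -0.0]
contact_force: [1.0, -0.1, -0.2]
opening: 0.582
```

```bash
python3 - <<'E'
from h import *
st()
E
```

```text
t 9.35 tcp [0.5117 0.2015 0.116 ] yaw -135.3 z [ 0.0007 -0.002  -1.    ] F [ 0.9722 -0.1304 -0.1874] M [-0.0469 -0.1047  0.133 ] op 0.582 q [ 0.1916  0.1389  1.9754 -0.0025  1.0269 -2.1572]
```

>>> {"api": "arm_command", "payload": {"steps": [[[0,0,0.09],[0,0,-0.0002],-0.3],[[0,0,0.18],[0,0,-0.0004],-0.3],[[0,0,0.27],[0,0,-0.0005],-0.3],[[0,0,0.36],[0,0,-0.0007],-0.3],[[0,0,0.44],[0,0,-0.0009],-0.3],[[0,0,0.52],[0,0,-0.001],-0.3]]}}

```text
time: 10.1
eef_pos: [0.512, 0.2014, 0.1173]
tcp_rot: [-0.128, 0.992, -0.001, 0.001]
contact_force: [2.7, 1.1, -0.8]
opening: 0.583
```

```bash
python3 - <<'E'
from h import *
st()
E
```

```text
t 10.10 tcp [0.512  0.2014 0.1173] yaw -165.2 z [ 0.0017 -0.0025 -1.    ] F [ 2.6839  1.0843 -0.789 ] M [ 0.1086 -0.3642  0.1111] op 0.583 q [ 0.1917  0.1373  1.9746 -0.0032  1.0286 -1.635 ]
```

>>> {"api": "arm_command", "payload": {"steps": [[[0,0,0.09],[-0.0002,0,-0.0002],-0.3],[[0,0,0.18],[-0.0002,0,-0.0004],-0.3],[[0,0,0.27],[-0.0002,0,-0.0006],-0.3],[[0,0,0.36],[-0.0002,0,-0.0008],-0.3],[[0,0,0.44],[-0.0002,0,-0.0009],-0.3],[[0,0,0.52],[-0.0002,0,-0.0011],-0.3]]}}

```text
time: 10.85
eef_pos: [0.5122, 0.201, 0.1182]
tcp_rot: [0.132, 0.991, -0.002, 0.001]
contact_force: [2.9, -1.4, -1.7]
opening: 0.582
```

```bash
python3 - <<'E'
from h import *
st()
E
```

```text
t 10.85 tcp [0.5122 0.201  0.1182] yaw 164.8 z [ 0.0017 -0.0037 -1.    ] F [ 2.8735 -1.3581 -1.6782] M [-0.0891 -0.333   0.0204] op 0.582 q [ 0.1914  0.1362  1.9739 -0.0047  1.0306 -1.1124]
```

>>> {"api": "arm_command", "payload": {"steps": [[[0,0,0.09],[-0.0003,0,-0.0001],-0.3],[[0,0,0.18],[-0.0003,0,-0.0003],-0.3],[[0,0,0.27],[-0.0003,0,-0.0005],-0.3],[[0,0,0.36],[-0.0003,0,-0.0006],-0.3],[[0,0,0.44],[-0.0003,0,-0.0008],-0.3],[[0,0,0.52],[-0.0003,0,-0.0009],-0.3]]}}

```text
time: 11.6
eef_pos: [0.5119, 0.2006, 0.1187]
tcp_rot: [0.383, 0.924, -0.002, 0.001]
contact_force: [1.9, 0.0, -1.9]
opening: 0.58
```

```bash
python3 - <<'E'
from h import *
st()
E
```

```text
t 11.60 tcp [0.5119 0.2006 0.1187] yaw 134.9 z [ 0.0002 -0.0049 -1.    ] F [ 1.9293  0.0089 -1.8705] M [ 0.0047 -0.2326 -0.0391] op 0.580 q [ 0.1911  0.1356  1.9737 -0.0056  1.0331 -0.5901]
```

>>> {"api": "arm_command", "payload": {"steps": [[[0,0,0.09],[0,0,-0.0002],-0.3],[[0,0,0.18],[0,0,-0.0003],-0.3],[[0,0,0.27],[0,0,-0.0004],-0.3],[[0,0,0.35],[0,0,-0.0006],-0.3]]}}

```text
time: 12.1
eef_pos: [0.5115, 0.2002, 0.1189]
tcp_rot: [0.539, 0.842, -0.003, 0.001]
contact_force: [2.3, -0.0, -2.7]
opening: 0.58
```

```bash
python3 - <<'E'
from h import *
st()
read_camera("side"); st()
E
```

```text
t 12.10 tcp [0.5115 0.2002 0.1189] yaw 114.7 z [-0.0006 -0.006  -1.    ] F [ 2.3277 -0.034  -2.677 ] M [-0.0578 -0.2936  0.0207] op 0.580 q [ 0.1909  0.1348  1.974  -0.0067  1.0345 -0.2374]
t 12.15 tcp [0.5115 0.2001 0.1189] yaw 114.6 z [-0.0007 -0.006  -1.    ] F [ 1.5011 -0.7753 -1.748 ] M [-0.1179 -0.2743  0.002 ] op 0.581 q [ 0.1909  0.1349  1.974  -0.0067  1.0346 -0.2358]
```

```bash
python3 - <<'E'
from h import *
c=cam("side"); zoom(c["im"],220,200,380,320,"pics/s7.png"); cv2.imwrite("pics/s7f.png",c["im"])
c=cam("wrist"); cv2.imwrite("pics/w7.png",c["im"])
E
```

```text
pics/s7.png 5.0
```

View pics/s7.png

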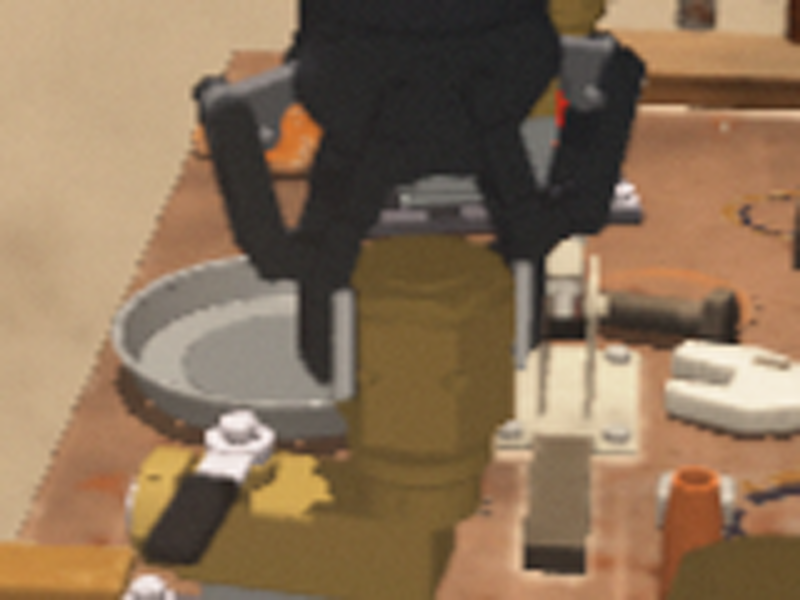

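View pics/w7.png

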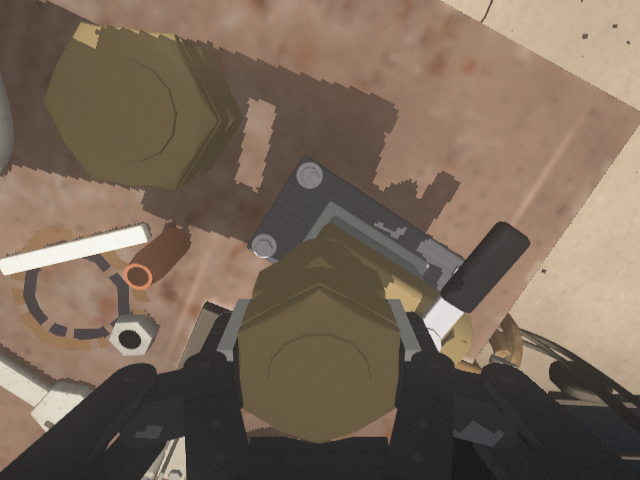

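```bash
python3 - <<'E'
from h import *
c=np.array([.5119,.2012])
def tgt(yaw,z):
    y=np.radians(yaw); go([*(c-.0011*np.array([np.cos(y),np.sin(y)])),z],yaw)
for yw,z in((109,.119),(104,.1191),(99,.1192),(94,.1193)): tgt(yw,z)
E
```

```text
[[-0.003, 0.005, 0.104], [-0.0003, 0.0008, -0.0001]]
[[-0.003, 0.005, 0.191], [-0.0003, 0.0007, -0.0002]]
[[-0.003, 0.006, 0.279], [-0.0002, 0.0006, -0.0003]]
[[-0.002, 0.006, 0.366], [-0.0002, 0.0005, -0.0004]]
```

>>> {"api": "arm_command", "payload": {"steps": [[[-0.001,0.002,0.09],[-0.0001,0.0003,-0.0001],-0.3],[[-0.001,0.003,0.18],[-0.0001,0.0003,-0.0002],-0.3],[[-0.001,0.003,0.27],[-0.0001,0.0003,-0.0003],-0.3],[[-0.001,0.003,0.36],[-0.0001,0.0003,-0.0004],-0.3]]}}

```text
time: 12.75
eef_pos: [0.5112, 0.2001, 0.1194]
tcp_rot: [0.68, 0.733, -0.002, 0.0]
contact_force: [-0.2, 1.0, -0.2]
opening: 0.579
```

```bash
python3 - <<'E'
from h import *
st()
E
```

```text
t 12.75 tcp [0.5112 0.2001 0.1194] yaw 94.3 z [-0.0022 -0.0031 -1.    ] F [-0.1694  0.9699 -0.2122] M [-0.0067 -0.0692  0.0472] op 0.579 q [ 0.1895  0.1339  1.9741 -0.0031  1.0363  0.1167]
```

>>> {"api": "arm_command", "payload": {"steps": [[[0,0.001,0.09],[0,0,-0.0002],-0.3],[[0,0.001,0.18],[0,0,-0.0003],-0.3],[[0,0.001,0.27],[0,0,-0.0005],-0.3],[[0,0.001,0.36],[0,0,-0.0006],-0.3]]}}

```text
time: 13.25
eef_pos: [0.5109, 0.2003, 0.1202]
tcp_rot: [0.801, 0.599, -0.002, -0.0]
contact_force: [-0.5, 0.1, 1.0]
opening: 0.579
```

```bash
python3 - <<'E'
from h import *
st()
E
```

```text
t 13.25 tcp [0.5109 0.2003 0.1202] yaw 73.6 z [-0.0029 -0.002  -1.    ] F [-0.5457  0.1375  1.017 ] M [ 0.1014 -0.0457 -0.003 ] op 0.579 q [ 0.1893  0.1324  1.974  -0.0016  1.0384  0.4771]
```

>>> {"api": "arm_command", "payload": {"steps": [[[0,0.001,0.09],[0,0,-0.0003],-0.3],[[0,0.001,0.18],[0,0,-0.0005],-0.3],[[0,0.001,0.27],[0,0,-0.0006],-0.3],[[0,0.001,0.36],[0,0,-0.0008],-0.3]]}}

```text
time: 13.75
eef_pos: [0.5106, 0.2005, 0.1213]
tcp_rot: [0.895, 0.445, -0.002, -0.0]
contact_force: [0.9, 0.8, -0.3]
opening: 0.583
```

```bash
python3 - <<'E'
from h import *
st()
E
```

```text
t 13.75 tcp [0.5106 0.2005 0.1213] yaw 52.9 z [-0.0032 -0.0008 -1.    ] F [ 0.9123  0.8245 -0.2559] M [ 0.1409 -0.1298  0.066 ] op 0.583 q [ 0.1893  0.1305  1.974  -0.0002  1.0404  0.8376]
```

>>> {"api": "arm_command", "payload": {"steps": [[[0,0.001,0.09],[0,0,-0.0002],-0.3],[[0,0.001,0.18],[0,0,-0.0004],-0.3],[[0,0.001,0.27],[0,0,-0.0005],-0.3],[[0,0.001,0.36],[0,0,-0.0006],-0.3]]}}

```text
time: 14.25
eef_pos: [0.5104, 0.2007, 0.1222]
tcp_rot: [0.961, 0.277, -0.001, -0.0]
contact_force: [0.8, 0.5, -0.3]
opening: 0.58
```

```bash
python3 - <<'E'
from h import *
st()
E
```

```text
t 14.25 tcp [0.5104 0.2007 0.1222] yaw 32.2 z [-0.0028  0.0001 -1.    ] F [ 0.7663  0.4975 -0.2971] M [ 0.0819 -0.116   0.0465] op 0.580 q [0.1893 0.1287 1.9741 0.0007 1.0415 1.1984]
```

>>> {"api": "arm_command", "payload": {"steps": [[[0,0.001,0.09],[0,0,0],-0.3],[[0,0.001,0.18],[0,0,0],-0.3],[[0,0.001,0.27],[0,0,0],-0.3]]}}

```text
time: 14.62
eef_pos: [0.5105, 0.2009, 0.1227]
tcp_rot: [0.989, 0.145, -0.001, -0.0]
contact_force: [0.4, -0.3, 0.7]
opening: 0.578
```

```bash
python3 - <<'E'
from h import *
st()
E
```

```text
t 14.62 tcp [0.5105 0.2009 0.1227] yaw 16.6 z [-0.0017  0.0007 -1.    ] F [ 0.394  -0.2799  0.7285] M [ 0.07   -0.133   0.0957] op 0.578 q [0.1894 0.1276 1.9742 0.0011 1.0414 1.4695]
```

>>> {"api": "arm_command", "payload": {"steps": [[[0,0.001,0.09],[0,0,-0.0003],-0.3],[[0,0.001,0.18],[0,0,-0.0006],-0.3],[[0,0.001,0.27],[0,0,-0.0008],-0.3],[[0,0.001,0.36],[0,0,-0.001],-0.3]]}}

```text
time: 15.12
eef_pos: [0.5102, 0.2009, 0.1238]
tcp_rot: [0.999, -0.035, -0.001, -0.0]
contact_force: [-0.1, 0.5, -0.8]
opening: 0.579
```

```bash
python3 - <<'E'
from h import *
st()
E
```

```text
t 15.12 tcp [0.5102 0.2009 0.1238] yaw -4.1 z [-0.0017  0.0005 -1.    ] F [-0.1494  0.4916 -0.8283] M [-0.0379 -0.0734  0.0209] op 0.579 q [0.1896 0.1254 1.9744 0.0009 1.0434 1.8309]
```

>>> {"api": "arm_command", "payload": {"steps": [[[0,0.001,0.09],[0,0,-0.0001],-0.3],[[0,0.001,0.18],[0,0,-0.0002],-0.3],[[0,0.001,0.27],[0,0,-0.0003],-0.3],[[0,0.001,0.36],[0,0,-0.0004],-0.3]]}}

```text
time: 15.62
eef_pos: [0.5098, 0.2009, 0.1246]
tcp_rot: [0.977, -0.214, -0.001, 0.0]
contact_force: [-0.3, 0.7, 1.5]
opening: 0.583
```

```bash
python3 - <<'E'
from h import *
st()
E
```

```text
t 15.62 tcp [0.5098 0.2009 0.1246] yaw -24.8 z [-0.0018  0.0001 -1.    ] F [-0.3473  0.6582  1.4885] M [0.0511 0.1261 0.0249] op 0.583 q [0.19   0.1239 1.9745 0.0006 1.045  2.1926]
```

>>> {"api": "arm_command", "payload": {"steps": [[[0,0.001,0.09],[0,0,-0.0003],-0.3],[[0,0.001,0.18],[0,0,-0.0006],-0.3],[[0,0.001,0.27],[0,0,-0.0008],-0.3],[[0,0.001,0.36],[0,0,-0.001],-0.3]]}}

```text
time: 16.12
eef_pos: [0.5095, 0.2016, 0.1256]
tcp_rot: [0.922, -0.386, -0.001, -0.0]
contact_force: [1.4, 2.4, -0.7]
opening: 0.575
```

```bash
python3 - <<'E'
from h import *
st()
E
```

```text
t 16.12 tcp [0.5095 0.2016 0.1256] yaw -45.5 z [-0.0016  0.0009 -1.    ] F [ 1.3644  2.3934 -0.7199] M [ 0.3187 -0.1762 -0.0233] op 0.575 q [0.191  0.122  1.9744 0.0013 1.0465 2.5547]
```

>>> {"api": "arm_command", "payload": {"steps": [[[0,0.001,0.09],[0,0,0],-0.3],[[0,0.001,0.18],[0,0,0],-0.3],[[0,0.001,0.2],[0,0,0],-0.3]]}}

```text
time: 16.5
eef_pos: [0.5096, 0.202, 0.1261]
tcp_rot: [0.879, -0.476, -0.0, -0.0]
contact_force: [1.0, 2.1, 0.2]
opening: 0.582
```

```bash
python3 - <<'E'
from h import *
st()
E
```

```text
t 16.50 tcp [0.5096 0.202  0.1261] yaw -56.9 z [-0.0003  0.001  -1.    ] F [0.9501 2.1356 0.2417] M [ 0.2521 -0.2134  0.0857] op 0.582 q [0.1917 0.1215 1.9741 0.0012 1.0461 2.7546]
```

>>> {"api": "arm_command", "payload": {"steps": [[[0,0,0],[0,0,-0.0005],-0.3],[[0,0,0],[0,0,-0.0007],-0.3]]}}

```text
time: 16.75
eef_pos: [0.5096, 0.202, 0.1264]
tcp_rot: [0.88, -0.476, -0.0, -0.0]
contact_force: [2.9, 1.3, -3.5]
opening: 0.582
```

```bash
python3 - <<'E'
from h import *
st()
E
```

```text
t 16.75 tcp [0.5096 0.202  0.1264] yaw -56.8 z [-0.0002  0.001  -1.    ] F [ 2.88    1.2766 -3.5276] M [ 0.166  -0.4052  0.0558] op 0.582 q [0.1917 0.1209 1.9741 0.0012 1.0467 2.7536]
```

>>> {"api": "arm_command", "payload": {"steps": [[[0,0,0],[0,0,0],-0.3],[[0,0,0],[0,0,0.0],0.2],[[0,0,0],[0,0,0.0],0.3],[[0,0,0],[0,0,0.0],0.7],[[0,0,0],[0,0,0.0],0.7]], "force": 20}}

```text
time: 17.38
eef_pos: [0.5095, 0.2019, 0.1265]
tcp_rot: [0.88, -0.476, -0.0, -0.0]
contact_force: [0.2, -0.5, 0.3]
opening: 0.848
```

```bash
python3 - <<'E'
from h import *
st()
c=cam("wrist"); cv2.imwrite("pics/w8.png",c["im"]); zoom(c["im"],200,240,440,450,"pics/z9.png")
E
```

```text
t 17.38 tcp [0.5095 0.2019 0.1265] yaw -56.8 z [-0.0005  0.0009 -1.    ] F [ 0.2041 -0.4825  0.3198] M [ 0.0229 -0.0273  0.006 ] op 0.848 q [0.1917 0.1207 1.9741 0.0011 1.0471 2.7536]
pics/z9.png 2.857142857142857
```

View pics/w8.png

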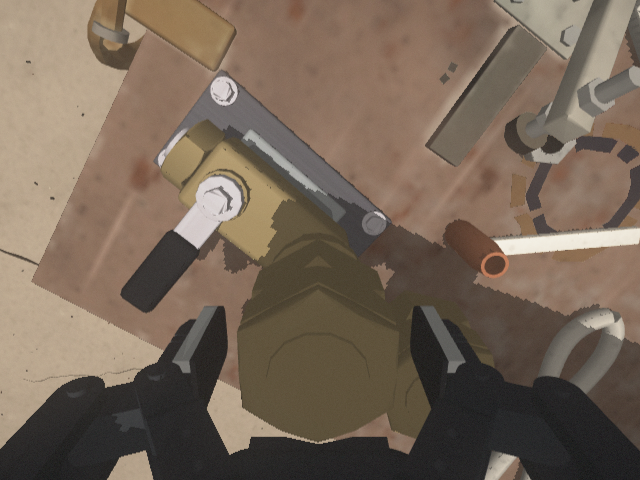

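```bash
python3 - <<'E'
from h import *
D=[(-105.4,.5121,.2023),(-120.4,.5121,.2019),(-135.3,.5117,.2015),(-165.2,.512,.2014),(164.8,.5122,.201),(134.9,.5119,.2006),(114.7,.5115,.2002),(94.3,.5112,.2001),(73.6,.5109,.2003),(52.9,.5106,.2005),(32.2,.5104,.2007),(16.6,.5105,.2009),(-4.1,.5102,.2009),(-24.8,.5098,.2009),(-45.5,.5095,.2016),(-56.9,.5096,.202)]
A=[];b=[]
for w,x,y in D:
    t=np.radians(w); A+= [[1,0,np.cos(t),np.sin(t)],[0,1,np.sin(t),-np.cos(t)]]; b+=[x,y]
s,r,*_=np.linalg.lstsq(np.array(A),np.array(b),rcond=None); print(s,np.sqrt(r/len(b)))
c=s[:2]
z=.1255
for w in range(-47,194,10):pass
go([*c,.1255],-56.8); go([*c,.1255],183.2)
E
```

```text
[ 0.5111  0.2011 -0.001   0.0001] [0.0003]
[[-0.0, 0.001, -0.0], [0.0015, -0.0009, 0.0009]]
[[0.001, 0.001, 2.094], [0.0015, -0.0009, 0.0009]]
```

>>> {"api": "arm_command", "payload": {"steps": [[[0,0.001,-0.18],[0.0015,-0.001,0],0.7],[[0,0.001,-0.36],[0.0015,-0.001,0],0.7],[[0,0.001,-0.54],[0.0015,-0.001,0],0.7],[[0,0.001,-0.72],[0.0015,-0.001,0],0.7],[[0,0.001,-0.9],[0.0015,-0.001,0],0.7],[[0,0.001,-1.08],[0.0015,-0.001,0],0.7],[[0,0.001,-1.26],[0.0015,-0.001,0],0.7],[[0,0.001,-1.44],[0.0015,-0.001,0],0.7],[[0,0.001,-1.62],[0.0015,-0.001,0],0.7],[[0,0.001,-1.8],[0.0015,-0.001,0],0.7],[[0,0.001,-1.98],[0.0015,-0.001,0],0.7],[[0,0.001,-2.094],[0.0015,-0.001,0],0.7]]}}

```text
time: 18.92
eef_pos: [0.5111, 0.2012, 0.1265]
tcp_rot: [0.851, 0.525, 0.0, -0.0]
contact_force: [-0.3, -0.2, 0.8]
opening: 0.85
```

```bash
python3 - <<'E'
from h import *
st(); go([.5111,.2011,.1265],63.2); go([.5111,.2011,.1265],183.2); 
E
```

```text
t 18.93 tcp [0.5111 0.2012 0.1265] yaw 63.4 z [ 0.0002  0.0009 -1.    ] F [-0.2971 -0.1756  0.7726] M [-0.0251  0.0298 -0.0267] op 0.850 q [0.1899 0.1231 1.9715 0.0009 1.0466 0.6536]
[[-0.0, -0.001, 0.004], [-0.0001, 0.0, -0.0]]
[[0.001, -0.001, -2.091], [-0.0001, 0.0, -0.0]]
```

>>> {"api": "arm_command", "payload": {"steps": [[[0,0,-0.18],[0,0,0],0.7],[[0,0,-0.36],[0,0,0],0.7],[[0,0,-0.54],[0,0,0],0.7],[[0,0,-0.72],[0,0,0],0.7],[[0,0,-0.9],[0,0,0],0.7],[[0,0,-1.08],[0,0,0],0.7],[[0,0,-1.26],[0,0,0],0.7],[[0,0,-1.44],[0,0,0],0.7],[[0,0,-1.62],[0,0,0],0.6],[[0,0,-1.8],[0,0,0],0.5],[[0,0,-1.98],[0,0,0],0.4],[[0,0,-2.091],[0,0,0],0.35]]}}

```text
time: 20.42
eef_pos: [0.5111, 0.2012, 0.1265]
tcp_rot: [-0.03, 1.0, 0.0, 0.0]
contact_force: [-0.2, 0.3, -1.3]
opening: 0.673
```

```bash
python3 - <<'E'
from h import *
st(); go([.5111,.2011,.1265],183.2)
c=cam("wrist"); cv2.imwrite("pics/w9.png",c["im"]); zoom(c["im"],200,270,440,450,"pics/z10.png")
E
```

```text
t 20.43 tcp [0.5111 0.2012 0.1265] yaw -176.6 z [ 0.      0.0008 -1.    ] F [-0.1505  0.3039 -1.2744] M [-0.0124 -0.0127  0.0018] op 0.673 q [ 0.1899  0.1231  1.9715  0.0009  1.0468 -1.4414]
[[0.001, 0.0, 0.004], [-0.0, -0.0001, -0.0]]
pics/z10.png 3.3333333333333335
```

View pics/z10.png

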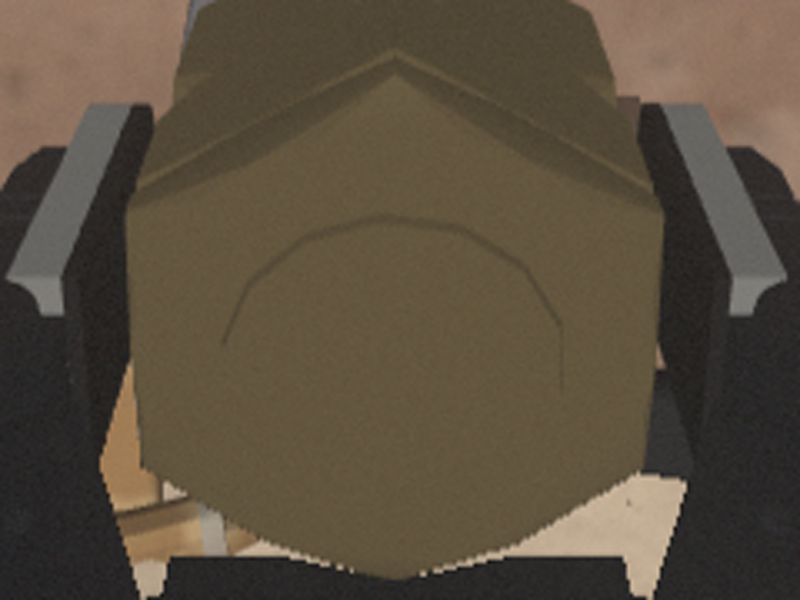

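Aligned and centred. I'll close in small steps at low force.

>>> {"api": "arm_command", "payload": {"steps": [[[0,0,0.003],[0,0,0],0.26],[[0,0,0.003],[0,0,0],0.22],[[0,0,0.003],[0,0,0],0.18]], "force": 20}}

```text
time: 20.85
eef_pos: [0.5111, 0.2011, 0.1265]
tcp_rot: [-0.029, 1.0, 0.0, 0.0]
contact_force: [0.0, -1.1, 0.7]
opening: 0.593
```

```bash
python3 - <<'E'
from h import *
st()
E
```

```text
t 20.85 tcp [0.5111 0.2011 0.1265] yaw -176.7 z [ 0.0001  0.0005 -1.    ] F [ 0.0342 -1.0828  0.736 ] M [-0.0748 -0.017  -0.0065] op 0.593 q [ 0.1898  0.123   1.9715  0.0005  1.0469 -1.4397]
```

>>> {"api": "arm_command", "payload": {"steps": [[[0,0,0],[0,0,0],0.12],[[0,0,0],[0,0,-0.0003],0.0]]}}

```text
time: 21.1
eef_pos: [0.5111, 0.201, 0.1267]
tcp_rot: [-0.029, 1.0, 0.0, 0.0]
contact_force: [1.1, -0.2, -1.0]
opening: 0.583
```

```bash
python3 - <<'E'
from h import *
st()
E
```

```text
t 21.10 tcp [0.5111 0.201  0.1267] yaw -176.7 z [ 0.0001  0.0004 -1.    ] F [ 1.0862 -0.2174 -1.0453] M [-0.0737 -0.1107 -0.0139] op 0.583 q [ 0.1897  0.1227  1.9714  0.0004  1.0473 -1.4395]
```

>>> {"api": "arm_command", "payload": {"steps": [[[0,0,0],[0,0,0],-0.3],[[0,0,0.09],[0,0,-0.0002],-0.3],[[0,0,0.18],[0,0,-0.0004],-0.3],[[0,0,0.27],[0,0,-0.0006],-0.3],[[0,0,0.36],[0,0,-0.0008],-0.3]], "force": 35}}

```text
time: 21.72
eef_pos: [0.5111, 0.2011, 0.1271]
tcp_rot: [0.152, 0.988, 0.0, 0.0]
contact_force: [1.1, -0.5, -2.8]
opening: 0.58
```

```bash
python3 - <<'E'
from h import *
st()
E
```

```text
t 21.73 tcp [0.5111 0.2011 0.1271] yaw 162.5 z [ 0.0002  0.0007 -1.    ] F [ 1.1378 -0.4922 -2.83  ] M [-0.0025 -0.1636  0.0178] op 0.580 q [ 0.1898  0.1221  1.9714  0.0007  1.0478 -1.0765]
```

>>> {"api": "arm_command", "payload": {"steps": [[[0,0,0.09],[0,0,-0.0001],-0.3],[[0,0,0.18],[0,0,-0.0003],-0.3],[[0,0,0.27],[0,0,-0.0004],-0.3],[[0,0,0.36],[0,0,-0.0005],-0.3]]}}

```text
time: 22.22
eef_pos: [0.5111, 0.2012, 0.1271]
tcp_rot: [0.328, 0.945, 0.001, 0.0]
contact_force: [1.6, 0.1, -2.0]
opening: 0.582
```

```bash
python3 - <<'E'
from h import *
st()
E
```

```text
t 22.23 tcp [0.5111 0.2012 0.1271] yaw 141.7 z [ 0.0006  0.0011 -1.    ] F [ 1.6217  0.1462 -1.9561] M [ 0.0333 -0.212  -0.0079] op 0.582 q [ 0.1898  0.122   1.9714  0.0011  1.0474 -0.7135]
```

>>> {"api": "arm_command", "payload": {"steps": [[[0,0,0],[0,0,-0.0005],-0.3],[[0,0,0],[0,0,-0.0008],-0.3],[[0,0,0],[0,0,-0.0008],-0.3]]}}

```text
time: 22.6
eef_pos: [0.511, 0.2011, 0.1276]
tcp_rot: [0.328, 0.945, 0.001, 0.0]
contact_force: [1.1, -0.2, -2.7]
opening: 0.583
```

```bash
python3 - <<'E'
from h import *
st()
E
```

```text
t 22.60 tcp [0.511  0.2011 0.1276] yaw 141.8 z [ 0.0004  0.0009 -1.    ] F [ 1.1012 -0.2057 -2.7344] M [-0.0599 -0.2542 -0.0109] op 0.583 q [ 0.1898  0.1212  1.9712  0.001   1.0486 -0.7141]
```

>>> {"api": "arm_command", "payload": {"steps": [[[0,0,0],[0,0,-0.0006],-0.3],[[0,0,0],[0,0,-0.001],-0.3],[[0,0,0],[0,0,-0.001],-0.3]]}}

```text
time: 22.98
eef_pos: [0.511, 0.2011, 0.1287]
tcp_rot: [0.327, 0.945, 0.0, -0.0]
contact_force: [1.9, 0.3, -1.8]
opening: 0.581
```

```bash
python3 - <<'E'
from h import *
st()
E
```

```text
t 22.98 tcp [0.511  0.2011 0.1287] yaw 141.8 z [ 0.0002  0.0009 -1.    ] F [ 1.885   0.3227 -1.7621] M [-0.06   -0.2132 -0.0403] op 0.581 q [ 0.1898  0.1197  1.9706  0.0009  1.0508 -0.7142]
```

Free: it rose 1.1 mm with only the cap's weight on the sensor. I'll lift straight up, checking partway.

>>> {"api": "arm_command", "payload": {"steps": [[[0,0,0],[0,0,-0.003],-0.3],[[0,0,0],[0,0,-0.006],-0.3],[[0,0,0],[0,0,-0.009],-0.3],[[0,0,0],[0,0,-0.012],-0.3]]}}

```text
time: 23.48
eef_pos: [0.5109, 0.2012, 0.141]
tcp_rot: [0.327, 0.945, 0.0, -0.0]
contact_force: [0.8, 0.4, -2.9]
opening: 0.579
```

```bash
python3 - <<'E'
from h import *
st()
E
```

```text
t 23.48 tcp [0.5109 0.2012 0.141 ] yaw 141.8 z [ 0.     0.001 -1.   ] F [ 0.8027  0.4077 -2.8806] M [ 0.0181 -0.1514 -0.0264] op 0.579 q [ 0.1899  0.1039  1.963   0.0011  1.0745 -0.7142]
```

```bash
python3 - <<'E'
from h import *
a=cam("scene");b=cam("side")
print(two(a,(396,202),b,(336,216)), two(a,(376,234),b,(335,243)))
go([.511,.201,.24],141.8)
go([.584,-.04,.24],141.8)
for yw in(141.8,110): go([.584,-.04,.24],yw)
E
```

```text
(array([ 0.4681, -0.1304,  0.0997]), np.float64(0.002575090069606364)) (array([ 0.469 , -0.0727,  0.0615]), np.float64(0.0003598694130630305))
[[0.001, -0.0, -0.001], [-0.0, -0.0001, -0.0986]]
[[0.001, -0.0, -0.001], [-0.2065, -0.1442, -0.0989]]
[[0.001, -0.0, -0.001], [-0.2065, -0.1442, -0.0989]]
[[0.001, -0.001, 0.554], [-0.2065, -0.1442, -0.0989]]
```

>>> {"api": "arm_command", "payload": {"steps": [[[0,0,0],[0,0,-0.02],-0.3],[[0,0,0],[0,0,-0.045],-0.3],[[0,0,0],[0,0,-0.075],-0.3],[[0,0,0],[0,0,-0.1],-0.3],[[0,0,0],[-0.03,-0.02,-0.1],-0.3],[[0,0,0],[-0.08,-0.056,-0.1],-0.3],[[0,0,0],[-0.13,-0.09,-0.1],-0.3],[[0,0,0],[-0.17,-0.12,-0.1],-0.3],[[0,0,0],[-0.2,-0.14,-0.1],-0.3],[[0,0,0],[-0.2065,-0.144,-0.1],-0.3],[[0,0,0],[-0.2065,-0.144,-0.1],-0.3]]}}

```text
time: 24.95
eef_pos: [0.5839, -0.0397, 0.2408]
tcp_rot: [0.328, 0.945, 0.001, -0.0]
contact_force: [0.4, -0.3, -1.3]
opening: 0.578
```

```bash
python3 - <<'E'
from h import *
st()
c=cam("wrist"); cv2.imwrite("pics/w10.png",c["im"])
c=cam("scene"); cv2.imwrite("pics/c10.png",c["im"])
c=cam("side"); zoom(c["im"],200,140,400,290,"pics/s10.png")
E
```

```text
t 24.95 tcp [ 0.5839 -0.0397  0.2408] yaw 141.7 z [-0.0003  0.002  -1.    ] F [ 0.3566 -0.2756 -1.287 ] M [-0.0157  0.0523 -0.0225] op 0.578 q [-0.2419  0.083   1.7929  0.0019  1.2665 -1.1453]
pics/s10.png 4.0
```

View pics/w10.png

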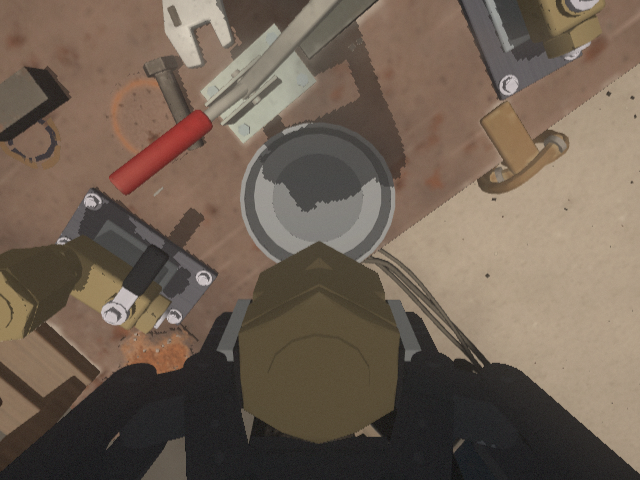

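View pics/c10.png

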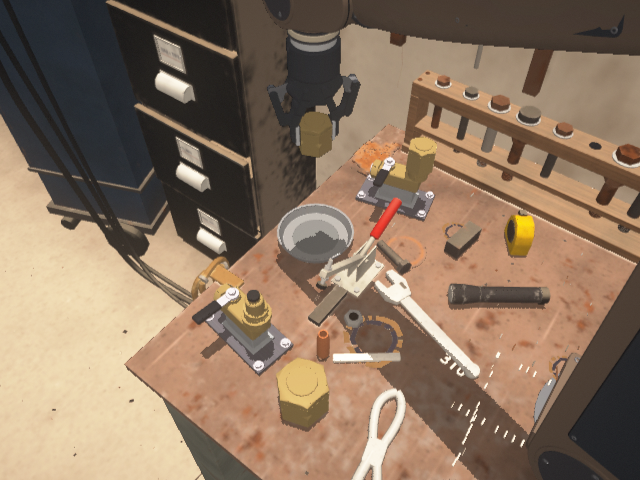

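View pics/s10.png

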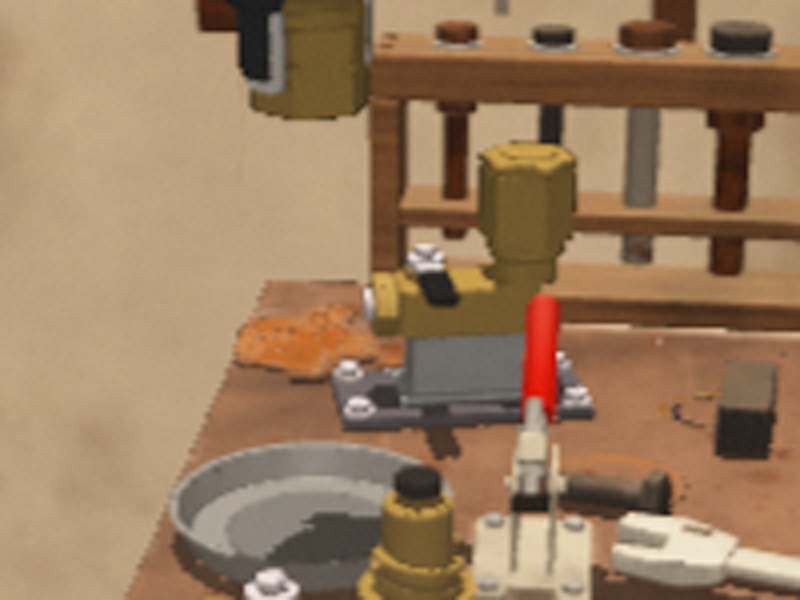

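```bash
python3 - <<'E'
from h import *
c=cam("wrist")
zoom(c["im"],220,105,420,280,"pics/z11.png")
E
```

```text
pics/z11.png 3.4285714285714284
```

View pics/z11.png

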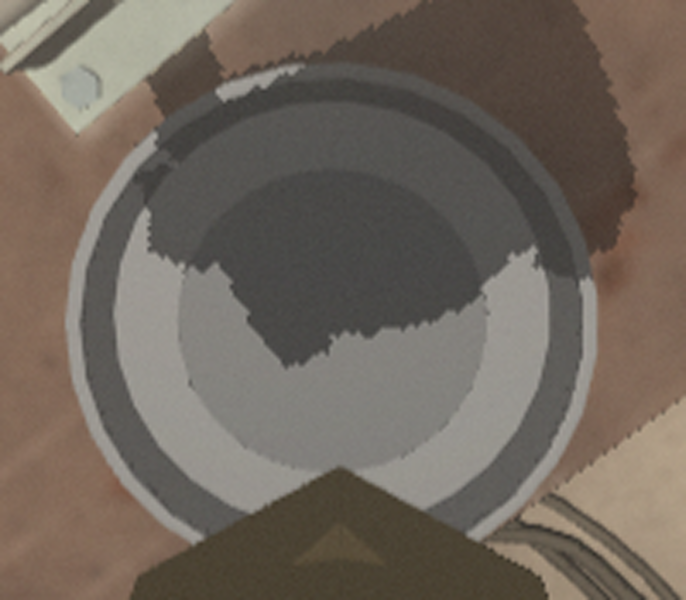

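```bash
python3 - <<'E'
from h import *
c=cam("wrist"); st()
z=lambda x,y:(220+x/3.4286,105+y/3.4286)
def fit(P,h):
    p=np.array([onz(c,*z(*q),h)[:2] for q in P]);A=np.c_[2*p,np.ones(len(p))];s=np.linalg.lstsq(A,(p**2).sum(1),rcond=None)[0];print(s[:2],np.sqrt(s[2]+s[0]**2+s[1]**2)); return s[:2]
fit([(178,322),(488,300),(335,169),(335,471),(190,245),(470,235),(190,385),(470,400)],.003)
fit([(67,320),(597,320),(335,63),(150,135),(520,135),(120,480),(560,470)],.02)
for t in ([.5845,-.04],): go([*t,.10],141.7); go([*t,.02],141.7)
E
```

```text
t 25.20 tcp [ 0.5839 -0.0386  0.2411] yaw 141.9 z [ 0.0005  0.0014 -1.    ] F [ 0.9175  0.2527 -2.1286] M [-0.0239 -0.0115  0.0029] op 0.584 q [-0.2399  0.0821  1.7933  0.0015  1.266  -1.1455]
[ 0.5864 -0.041 ] 0.045726485039608175
[ 0.5873 -0.0414] 0.0742894556503101
[[0.001, -0.0, 0.003], [-0.0014, -0.0009, 0.1411]]
[[0.001, -0.0, 0.003], [-0.0015, -0.001, 0.2211]]
```

>>> {"api": "arm_command", "payload": {"steps": [[[0,0,0],[-0.003,-0.0006,0.0],-0.3],[[0,0,0],[-0.003,-0.0006,0.04],-0.3],[[0,0,0],[-0.003,-0.0006,0.085],-0.3],[[0,0,0],[-0.003,-0.0006,0.13],-0.3],[[0,0,0],[-0.003,-0.0006,0.17],-0.3],[[0,0,0],[-0.003,-0.0006,0.195],-0.3],[[0,0,0],[-0.003,-0.0006,0.207],-0.3],[[0,0,0],[-0.003,-0.0006,0.211],-0.3],[[0,0,0],[-0.003,-0.0006,0.211],-0.3]]}}

```text
time: 26.32
eef_pos: [0.5868, -0.0407, 0.0311]
tcp_rot: [0.327, 0.945, 0.001, 0.001]
contact_force: [-0.6, -0.2, -1.6]
opening: 0.578
```

```bash
python3 - <<'E'
from h import *
st()
c=cam("side"); zoom(c["im"],200,180,360,300,"pics/s11.png")
c=cam("scene"); zoom(c["im"],250,150,410,270,"pics/c11.png")
E
```

```text
t 26.32 tcp [ 0.5868 -0.0407  0.0311] yaw 141.9 z [ 0.0022  0.001  -1.    ] F [-0.5808 -0.1899 -1.5575] M [0.0157 0.0172 0.0548] op 0.578 q [-0.2423  0.3406  1.9134  0.0019  0.8856 -1.1488]
pics/s11.png 5.0
pics/c11.png 5.0
```

View pics/c11.png

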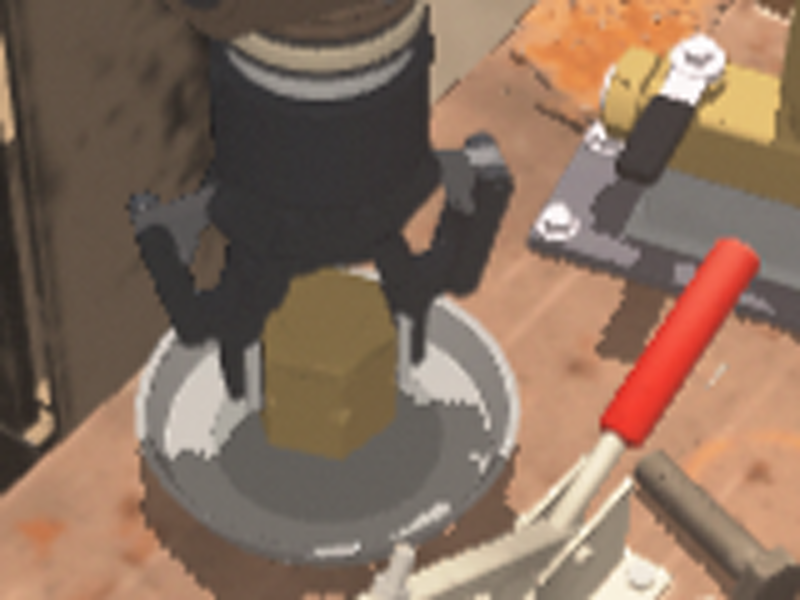

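View pics/s11.png

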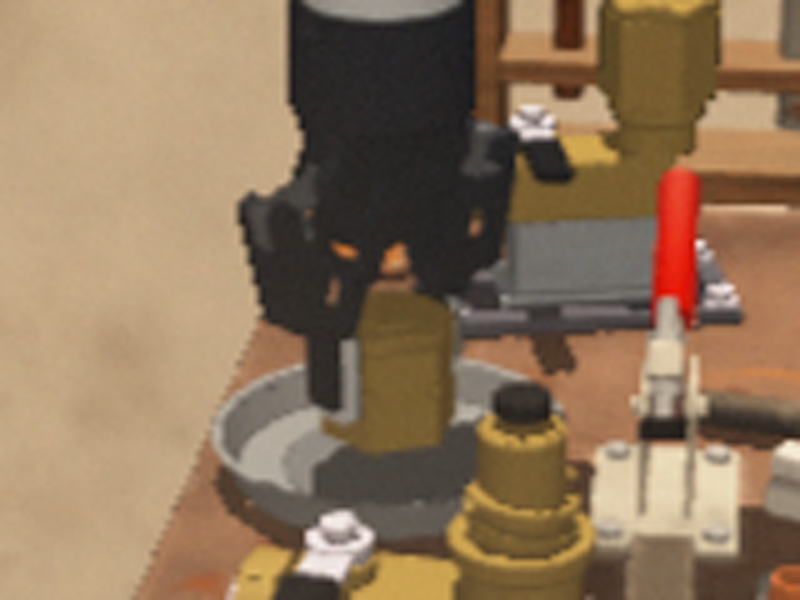

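>>> {"api": "arm_command", "payload": {"steps": [[[0,0,0],[0,0,0.005],-0.3],[[0,0,0],[0,0,0.009],-0.3],[[0,0,0],[0,0,0.012],-0.3],[[0,0,0],[0,0,0.013],-0.3],[[0,0,0],[0,0,0.014],-0.3]]}}

```text
time: 27.05
eef_pos: [0.5871, -0.0408, 0.0175]
tcp_rot: [0.327, 0.945, 0.001, 0.001]
contact_force: [0.0, 0.0, -2.3]
opening: 0.582
```

```bash
python3 - <<'E'
from h import *
st()
E
```

```text
t 27.05 tcp [ 0.5871 -0.0408  0.0175] yaw 141.9 z [ 0.003   0.0008 -1.    ] F [ 0.0152  0.0226 -2.3051] M [ 0.0063  0.0256 -0.0283] op 0.582 q [-0.2424  0.363   1.9151  0.0019  0.8608 -1.1489]
```

>>> {"api": "arm_command", "payload": {"steps": [[[0,0,0],[0,0,0.0007],-0.3],[[0,0,0],[0,0,0.0014],-0.3],[[0,0,0],[0,0,0.002],-0.3]]}}

```text
time: 27.42
eef_pos: [0.5872, -0.0408, 0.0155]
tcp_rot: [0.327, 0.945, 0.001, 0.001]
contact_force: [0.5, -0.1, -1.7]
opening: 0.582
```

>>> {"api": "arm_command", "payload": {"steps": [[[0,0,0],[0,0,0.0005],-0.3],[[0,0,0],[0,0,0.001],-0.3]]}}

```text
time: 27.68
eef_pos: [0.5872, -0.0408, 0.0145]
tcp_rot: [0.327, 0.945, 0.001, 0.001]
contact_force: [0.1, -0.3, -2.0]
opening: 0.58
```

>>> {"api": "arm_command", "payload": {"steps": [[[0,0,0],[0,0,0.0005],-0.3],[[0,0,0],[0,0,0.001],-0.3]]}}

```text
time: 27.92
eef_pos: [0.5872, -0.0409, 0.0135]
tcp_rot: [0.327, 0.945, 0.001, 0.001]
contact_force: [-0.4, -0.6, -1.8]
opening: 0.584
```

>>> {"api": "arm_command", "payload": {"steps": [[[0,0,0],[0,0,0.0005],-0.3],[[0,0,0],[0,0,0.001],-0.3]]}}

```text
time: 28.18
eef_pos: [0.5872, -0.0408, 0.0128]
tcp_rot: [0.327, 0.945, 0.001, 0.001]
contact_force: [-1.2, 0.7, 1.7]
opening: 0.581
```

Touchdown: Fz went from −1.8 to +1.7 N. I'll open slowly, then look.

>>> {"api": "arm_command", "payload": {"steps": [[[0,0,0],[0,0,0],0.16],[[0,0,0],[0,0,0],0.2],[[0,0,0],[0,0,0],0.25],[[0,0,0],[0,0,0],0.35],[[0,0,0],[0,0,0],0.4]], "force": 20}}

```text
time: 28.8
eef_pos: [0.5873, -0.0409, 0.0129]
tcp_rot: [0.327, 0.945, 0.001, 0.001]
contact_force: [-0.1, -0.0, 0.3]
opening: 0.7
```

```bash
python3 - <<'E'
from h import *
st()
c=cam("wrist"); cv2.imwrite("pics/w12.png",c["im"])
c=cam("scene"); zoom(c["im"],250,150,410,270,"pics/c12.png")
E
```

```text
t 28.80 tcp [ 0.5873 -0.0409  0.0129] yaw 141.9 z [ 0.0031  0.0007 -1.    ] F [-0.135  -0.0458  0.2759] M [ 0.0083 -0.0223  0.0174] op 0.700 q [-0.2423  0.3709  1.9151  0.0019  0.8527 -1.1488]
pics/c12.png 5.0
```

View pics/w12.png

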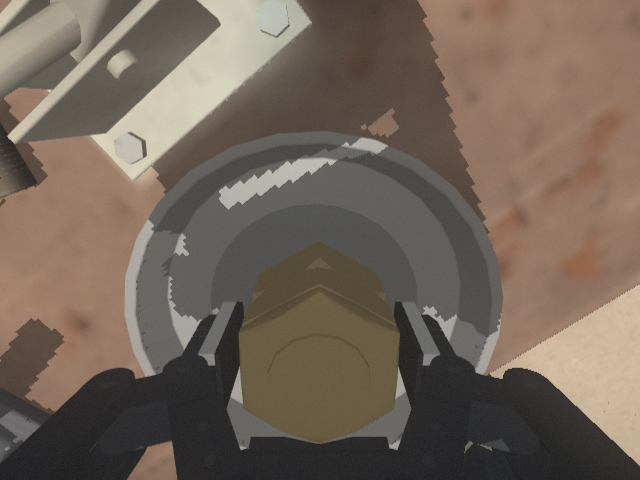

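View pics/c12.png

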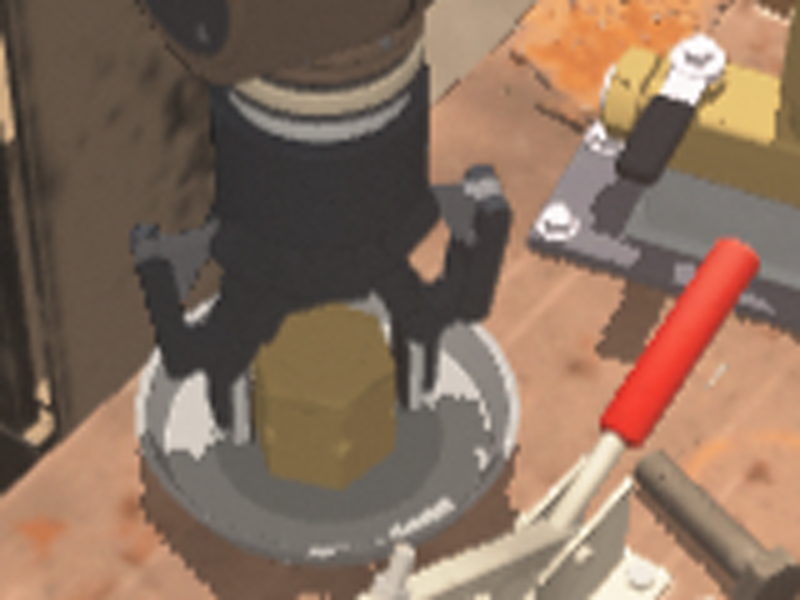

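Released cleanly. I'll rise straight up and inspect.

>>> {"api": "arm_command", "payload": {"steps": [[[0,0,0],[0,0,-0.01],0.4],[[0,0,0],[0,0,-0.03],0.4],[[0,0,0],[0,0,-0.07],0.4],[[0,0,0],[0,0,-0.12],0.4],[[0,0,0],[0,0,-0.17],0.4],[[0,0,0],[0,0,-0.22],0.4],[[0,0,0],[0.06,0.0,-0.25],0.4],[[0,0,0],[0.06,0.0,-0.25],0.4],[[0,0,0],[0.06,0.0,-0.25],0.4]]}}

```text
time: 30.02
eef_pos: [0.5393, -0.0039, 0.2638]
tcp_rot: [0.326, 0.945, 0.001, 0.002]
contact_force: [-0.2, 0.5, -0.1]
opening: 0.696
```

```bash
python3 - <<'E'
from h import *
import pickle
st()
c=cam("wrist"); cv2.imwrite("pics/w13.png",c["im"]); pickle.dump(c,open("w13.pkl","wb"))
c=cam("scene"); cv2.imwrite("pics/c13.png",c["im"]); zoom(c["im"],250,150,410,270,"pics/c13z.png")
c=cam("side"); zoom(c["im"],200,140,440,320,"pics/s13.png")
E
```

```text
t 30.02 tcp [ 0.5393 -0.0039  0.2638] yaw 141.9 z [ 0.0051  0.     -1.    ] F [-0.1661  0.5335 -0.0887] M [-0.008   0.0003 -0.009 ] op 0.696 q [-0.1959 -0.042   1.8778  0.0011  1.3007 -1.1021]
pics/c13z.png 5.0
pics/s13.png 3.3333333333333335
```

View pics/w13.png

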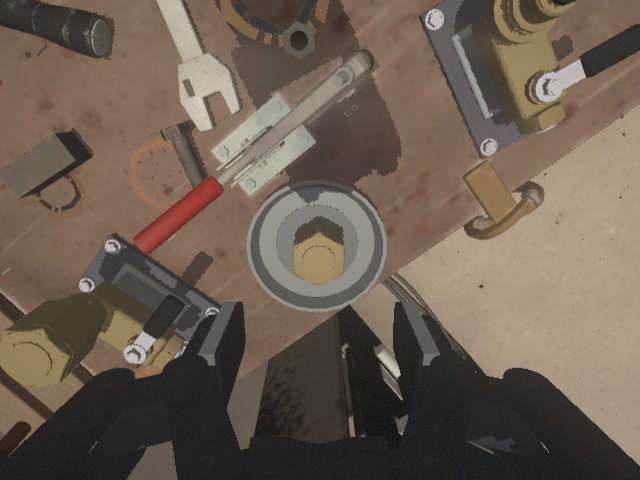

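View pics/c13.png

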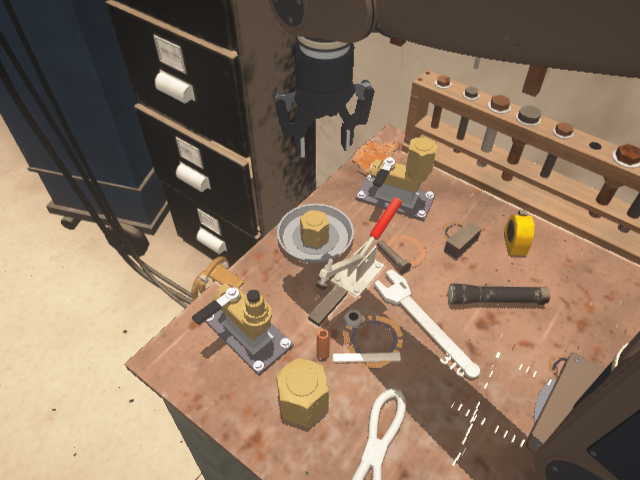

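View pics/s13.png

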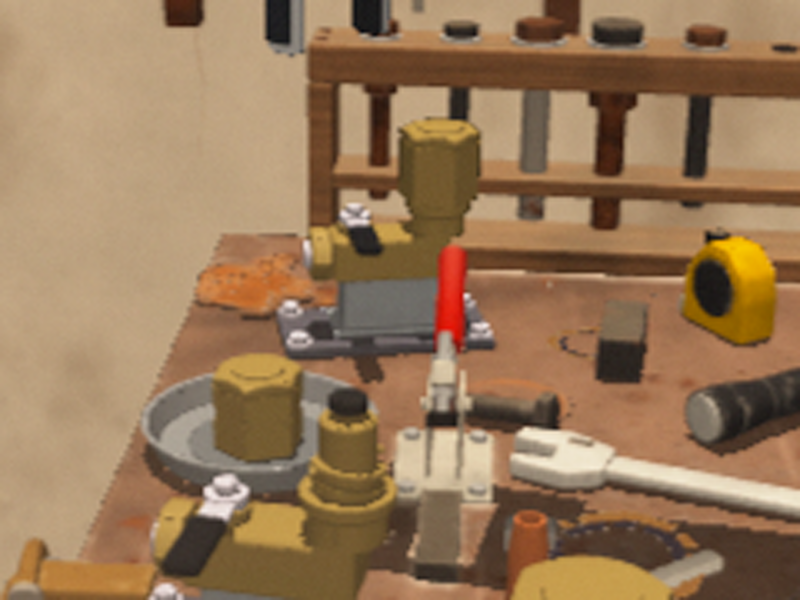

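```bash
python3 - <<'E'
from h import *
import pickle
c=pickle.load(open("w13.pkl","rb")); zoom(c["im"],235,170,400,320,"pics/z13.png")
cap=onz(c,319,260,.053)
P=[(247,243),(386,245),(317,181),(267,199),(366,199),(317,311),(268,291),(365,292)]
p=np.array([onz(c,*q,.02)[:2] for q in P]);A=np.c_[2*p,np.ones(len(p))];s=np.linalg.lstsq(A,(p**2).sum(1),rcond=None)[0]
print(cap,s[:2],np.sqrt(s[2]+s[0]**2+s[1]**2))
E
```

```text
pics/z13.png 4.0
[ 0.5864 -0.0387  0.053 ] [ 0.5856 -0.0409] 0.07300150043602678
```

View pics/z13.png

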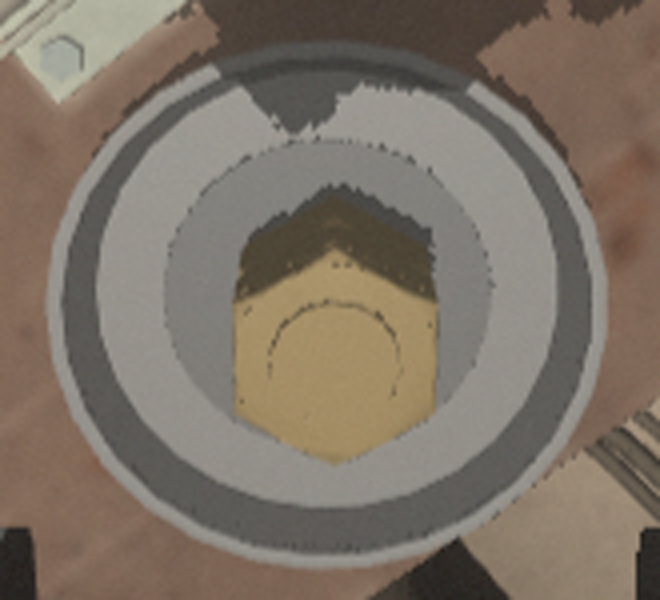

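The cap is upright, mouth down, and within about 2 mm of the dish centre. The lever is still across and nothing else has moved, so I'm handing in.

```bash
python3 - <<'E'
from plant import *
print(sign_off())
E
```

```text
the job is handed in; nothing more can be done
None
```

The job is done and handed in at about 30 s of the 72 s allowed; no verdict is given.

- **Valve:** I swung the fuel lever across until it met its stop. An 11 N push moved it no further, and it measured about 89° to the body. It was still across in the last pictures.
- **Cap:** I turned it about 350° clockwise, following its climb of roughly 12 mm and changing grip once. Force readings between moves reached about 7 N, against the thread's 12 N. The peak came while easing the first grip. Between readings the force was not observed.
- **Letting go:** I judged the thread free when the cap rose 1.1 mm with only its weight (about 2 N) on the sensor, then lifted it off. The two lift tests just before that were unclear.
- **Placing:** It is upright and mouth down in the dish, set down with about 2 N. My last estimate puts it 2 mm from the centre. My dish-centre estimates differed from each other by 2–3 mm.
- **Other things:** The oxygen outlet and the loose parts looked unmoved in the last pictures. The gripper was clear of everything, with near-zero force.

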